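# Load the ink caddy and hold it up by its bail

## Task

Two ink pots are still standing on the table: set them down, without dropping them, in the two empty cells of the plywood ink caddy, the fatter pot in the longer end cell and the slimmer pot in the shorter one. Then swing the caddy's folded bail handle up, lift the loaded caddy by the handle's wooden grip until its floor is about 10 cm above the table, and finish while still holding it there, level and still. Keep the caddy from tipping as you work, and leave everything else on the table where it is.

Things in the scene. Friction and masses are not known exactly. Their poses are not given: they have to be found in the camera images.
- caddy: open plywood tray, 86 mm (its x) by 234 mm (its y), loose on the table, 0.38 kg empty, under 1 kg loaded; three cells in a row along y. Origin under its centre, x away from the robot, z up. Floor 9 mm; end plates 9 mm thick, 77 mm high (46 mm wide at the top); the long sides are only steel rails, 6 mm thick; rails and the two 6 mm round-topped dividers end 30 mm above the table
- cell_wide (a point): centre of the empty end cell at the caddy's +y end, on the cell's floor (9 mm above the caddy's underside): clear 72 mm along x and 72 mm along y; it takes the fatter pot. Axes as the caddy's
- cell_narrow (a point): centre of the empty end cell at the caddy's -y end, on the cell's floor: clear 72 mm along x, 64 mm along y, so only the slimmer pot fits. Axes as the caddy's
- cell_middle (a point): centre of the middle cell, on its floor, 72 mm by 68 mm; a pot already stands in it. Axes as the caddy's
- bail (a joint): angle of the caddy's bail handle (rad): 0 upright, +1.75 folded down to the caddy's -x side (toward the robot), where it lies at its stop at the start; limits -1.75, 1.75. Turns freely about an axis along the caddy's y through the pins; falls back if let go before upright; the lifted caddy swings freely from it
- bail_pins (a point): middle of the bail's hinge axis, 64 mm above the caddy's underside; axes as the caddy's
- bail_grip (a point): centre of the bail's wooden grip, a round sleeve 20 mm thick, 90 mm long, that turns freely on the bail's wire, along the caddy's y, 95 mm from the hinge axis (about 47 mm above the table when folded); the bail's wire arms run outside the end plates, 244 mm apart. Its z points from the hinge axis to the grip
- pot_wide_centre (a point): the fatter ink pot, an upright cylinder 66 mm in diameter and 58 mm high with a screw lid as wide as its body, about 0.11 kg, standing on the table to the left; point half-way up, on its axis, z up
- pot_narrow_centre (a point): the slimmer ink pot, an upright cylinder 58 mm in diameter and 58 mm high with a screw lid as wide as its body, about 0.11 kg, standing on the table to the left; point half-way up, on its axis, z up. The two pots swap places from start to start
- pot_middle_centre (a point): the ink pot that already stands in the caddy's middle cell, 62 mm in diameter, 64 mm high; point half-way up; to stay there
- pot_wide: the fatter pot, origin at the centre of its underside
- pot_narrow: the slimmer pot, origin at the centre of its underside
- tape_roll: bystander: roll of masking tape lying flat, 92 mm across, 24 mm high, beyond the pots' near place; origin under its centre
- cards_small: bystander: six-sided stack of cards, about 138 mm across, 61 mm high, behind the caddy on the left; origin under its centre
- cards_grey: bystander: six-sided stack of cards, about 135 mm across, 56 mm high, at the far left; origin under its centre
- ink_spatula: bystander: ink spatula, 205 mm long, 20 mm high, at the right edge; origin under its centre
Mind the look-alikes: they are no part of the job. Several things look just like the pot_narrow: the one meant starts farthest to the robot's left.

How it is judged:
On the way:
1. both pots stand in their cells, let go, while the caddy still stands on the table (x of pot_wide_centre in the frame of cell_wide between -0.011 and 0.011 m and y of pot_wide_centre in the frame of cell_wide between -0.007 and 0.007 m and z of pot_wide_centre in the frame of cell_wide between 0.023 and 0.035 m and angle between the z axis of pot_wide_centre and the z axis of cell_wide, either way round below 0.12 rad and x of pot_narrow_centre in the frame of cell_narrow between -0.011 and 0.011 m and y of pot_narrow_centre in the frame of cell_narrow between -0.007 and 0.007 m and z of pot_narrow_centre in the frame of cell_narrow between 0.023 and 0.035 m and angle between the z axis of pot_narrow_centre and the z axis of cell_narrow, either way round below 0.12 rad and x of pot_middle_centre in the frame of cell_middle between -0.011 and 0.011 m and y of pot_middle_centre in the frame of cell_middle between -0.007 and 0.007 m and z of pot_middle_centre in the frame of cell_middle between 0.026 and 0.038 m and angle between the z axis of pot_middle_centre and the z axis of cell_middle, either way round below 0.12 rad and height (world z) of caddy below 0.008 m and contact force between each of pot_wide, pot_narrow and the fingers below 0.3 N), for 0.2 s.
At the end, for the whole second after the job is handed in: Fingers hold the caddy within 50 mm of its grip's centre, bail within 0.5 rad of upright, underside 75-150 mm up, level within 0.12 rad, slower than 0.03 m/s and 0.2 rad/s, touching no bystander; fatter pot in the longer end cell, slimmer in the shorter, third in the middle, all seated (6 mm) (x of pot_wide_centre in the frame of cell_wide between -0.011 and 0.011 m and y of pot_wide_centre in the frame of cell_wide between -0.007 and 0.007 m and z of pot_wide_centre in the frame of cell_wide between 0.023 and 0.035 m and angle between the z axis of pot_wide_centre and the z axis of cell_wide, either way round below 0.12 rad and x of pot_narrow_centre in the frame of cell_narrow between -0.011 and 0.011 m and y of pot_narrow_centre in the frame of cell_narrow between -0.007 and 0.007 m and z of pot_narrow_centre in the frame of cell_narrow between 0.023 and 0.035 m and angle between the z axis of pot_narrow_centre and the z axis of cell_narrow, either way round below 0.12 rad and x of pot_middle_centre in the frame of cell_middle between -0.011 and 0.011 m and y of pot_middle_centre in the frame of cell_middle between -0.007 and 0.007 m and z of pot_middle_centre in the frame of cell_middle between 0.026 and 0.038 m and angle between the z axis of pot_middle_centre and the z axis of cell_middle, either way round below 0.12 rad and height (world z) of caddy between 0.075 and 0.15 m and angle between caddy's own z axis and vertical below 0.12 rad and linear speed of caddy below 0.03 m/s and angular speed of caddy below 0.2 rad/s and contact force between caddy and the fingers above 3 N and distance between the grasp point and bail_grip below 0.05 m and value of joint bail between -0.5 and 0.5 rad and contact force between caddy and tape_roll below 0.3 N and contact force between caddy and cards_small below 0.3 N and contact force between caddy and cards_grey below 0.3 N and contact force between caddy and ink_spatula below 0.3 N); the arm keeps its last pose, push and grip.
It fails at once if the caddy tips by more than 0.35 rad (20 degrees) (angle between caddy's own z axis and vertical above 0.35 rad).
It fails at once if a pot is dropped or thrown: moving faster than 0.7 m/s (a free fall of about 25 mm) with no finger on it (linear speed of pot_wide above 0.7 m/s and contact force between pot_wide and the fingers below 0.2 N and height (world z) of pot_wide above -0.1 m).
It fails at once if a pot is dropped or thrown: moving faster than 0.7 m/s (a free fall of about 25 mm) with no finger on it (linear speed of pot_narrow above 0.7 m/s and contact force between pot_narrow and the fingers below 0.2 N and height (world z) of pot_narrow above -0.1 m).
It fails at once if a bystander is pushed more than 30 mm (distance of any of tape_roll, cards_small, cards_grey, ink_spatula from where it was at the start of the episode above 0.03 m).
It also fails if it takes over 64 s, if anything falls off the work surface, if the arm or the gripper's body presses on something with over 40 N, if the wrist force passes 120 N, or if a joint passes its speed limit or range.

## Robot

A 6-joint arm with a two-finger parallel gripper is mounted at the origin on the work surface; the furniture and walls round the work are solid. World frame = base frame: x ahead of the robot, y to its left, z up, the work surface at z = 0. Lengths are in m, angles in rad, forces in N, time in s.
With the tool pointing down it reaches from about 0.275 to 0.85 m from the base axis. Payload 19 kg.
Tool frame: the origin (TCP) lies midway between the tips of the shut fingers; the grasp point (between the pads) lies 19 mm behind it; z points along the fingers, y is the direction in which the jaws open and shut (so a half turn about z gives the same grasp; the last joint's range is limited). The gripper opens to 85 mm and grips with 20 to 120 N. Pads are 22 mm wide; open, the fingers measure 114 mm over their backs; the gripper's body (76 mm by 85 mm) begins 54 mm behind the grasp point. The pads swing forward as they close: fully open they stand 13 mm farther back than shut.
Start: joints at [-0.134, 0.15, 1.437, -0, 1.554, -0.134], TCP at [0.575, -0, 0.231] pointing down, gripper open.
Joint ranges: [-2.8, 2.8], [-0.68, 2.1], [0.12, 2.68], [-1.39, 4.53], [0.16, 2.79], [-2.81, 2.81]. Speed limits (rad/s): [1.89, 1.89, 2.22, 3.01, 3.01, 3.01].

## Interface

Orientations are given as a unit quaternion [x, y, z, w].
In Python, from workcell import env gives the robot as it stands.
- The arm moves only by the tool apply_moves, never from a script. Its argument "increments" is a list of rows, each an object with "linear": the shift along the tool's x, y, z each as a share of 300 mm, from -1 to 1, a list of three; "turn": the turn, a rotation vector about the tool's x, y, z each as a share of 180 degrees, from -1 to 1, a list of three. In form: [{"linear": [x, y, z], "turn": [rx, ry, rz]}, ...]. A call has exactly 5 rows; each row is the pose to reach, as a shift and turn from the pose measured when the call began, along the tool's axes at that moment, turning the shorter way round; what a row does not reach only later rows make up. A row lasts 1/12 s, in which the tool goes at most 41.7 mm and 7.16 degrees, less where a joint would pass 70% of its speed; a pose out of reach is approached as far as the arm can. A call with a number of a shift or a turn outside -1 to 1 is refused whole. A call with a gripper value outside its range is refused whole. "grip" is the gripper command: -1 is shut, 1 is fully open, values between are in proportion, set as the call begins (left out, the last holds). The fingers move at their own pace and stop on an object; "grip_force" is the grip in N (left out, the last holds). Time passes only in rows, so rows that repeat a pose let the fingers close, or fill a call up. It gives the time, the measured TCP pose, the force and the opening at its end, in the units of the state.
- env.state(): the state, without advancing time (a new reading comes with each control period).
- env.snapshot(name): name is "scene" or "side" or "wrist"; returns (picture, depth): 400x640x3 uint8, blue, green, red; 400x640 float32, m along the optical axis (not along the pixel's ray), 0 where there is no reading.
- env.camera_info(name): a dict with "mtx" (3x3 intrinsics, pixels), "k1" (the pictures are not rectified: a ray, as slopes to the right and down, at radius r is drawn at 1 + k1 r^2 times it, then the intrinsics apply), "origin" and "orientation" of the camera in the world; the wrist camera has in their place "hand_eye" (4x4, takes a point from camera to tool coordinates, whose origin is the TCP and whose axes are the flange's). Camera axes: x right, y down, z forward; pixel columns grow to the right and rows downward; lengths in m; the calibration is good to about 2 mm. A picture is of the moment at which its call begins: read the wrist's pose just before it. camera_info takes no time and is no camera call.
- env.sign_off(): hands the job in, once; it reports no verdict.
The state is a dict: "time_s": time; "joints": joint angles; "qvel": joint speeds; "tau": joint torques, N m; "position": TCP position; "ee_rot": TCP orientation; "ft_force": force on the tool from outside, world axes, zero at the start; "wrist_torque": the same for the moment, N m; "gripper_width": opening from 0.0 (shut) to 1.0 (fully open).
Only numpy, scipy, OpenCV 4.12 (cv2) and the standard library are available. Lean on these libraries where they do the work, as an engineer would, in place of code of your own. Each camera call takes 0.05 s, during which the arm holds its last target.

## Working session

There is one attempt and no reset: what is moved stays moved. The work goes in short steps, Python scripts to look and compute and a tool call to move; the robot and the scene stay as the last step left them, time stands still between calls to the robot, and variables do not carry over. Pictures are saved under pics/ and viewed, and the job is handed in when it is done.

Besides the shell and the picture viewer there is one more tool, called after "Request:" as a command line: name --argument value ..., lists and objects as JSON in quotes. apply_moves: Moves the arm, as the interface text tells. Shift numbers are shares of 300 mm and turn numbers shares of 180 degrees, none past 1 either way. Its arguments: {"type":"object","properties":{"increments":{"type":"array","items":{"type":"object","properties":{"linear":{"type":"array","items":{"type":"number"}},"turn":{"type":"array","items":{"type":"number"}}}}},"grip":{"type":"number"},"grip_force":{"type":"number"}},"required":["increments"]}

```bash
ls; mkdir -p pics
python3 - <<'E'
from workcell import env
import cv2
s=env.state();print({k:(v if not hasattr(v,'__len__') else [round(float(x),4) for x in v]) for k,v in s.items()})
for n in ["scene","side","wrist"]:
    im,d=env.snapshot(n); cv2.imwrite(f"pics/{n}0.png",im)
    import numpy as np
    np.save(f"pics/{n}0_d.npy",d); print(n,env.camera_info(n))
E
```

```text
pics
{'time_s': 0.0, 'joints': [-0.134, 0.151, 1.438, 0.0, 1.5538, -0.134], 'qvel': [-0.0007, -0.0012, 0.0009, -0.0001, 0.0035, -0.0012], 'tau': [0.0001, -71.3061, -57.0859, -0.0002, 0.0091, 0.0002], 'position': [0.5748, 0.0, 0.2307], 'ee_rot': [0.7071, 0.7071, -0.0004, -0.0005], 'ft_force': [0.7092, 0.214, 0.0692], 'wrist_torque': [0.0116, 0.025, -0.0024], 'gripper_width': 0.9999233458971323}
scene {'mtx': array([[411.96304557,   0.        , 317.58213284],
       [  0.        , 411.96304557, 201.67944207],
       [  0.        ,   0.        ,   1.        ]]), 'k1': 0.0035405322230744655, 'origin': array([-0.1218238 , -0.63850045,  0.90913873]), 'orientation': array([ 0.84379551, -0.34019132,  0.16475449, -0.38096583])}
side {'mtx': array([[472.7629291 ,   0.        , 334.11231301],
       [  0.        , 472.7629291 , 202.53728576],
       [  0.        ,   0.        ,   1.        ]]), 'k1': 0.04814993678811368, 'origin': array([ 0.52220608, -1.23126715,  0.70730046]), 'orientation': array([ 0.84195092,  0.00775786,  0.00739042, -0.53944772])}
wrist {'mtx': array([[302.22589723,   0.        , 318.74445047],
       [  0.        , 302.22589723, 196.99154015],
       [  0.        ,   0.        ,   1.        ]]), 'k1': -0.0014589168876131841, 'hand_eye': array([[ 1.11856511e-03, -9.50068449e-01, -3.12039567e-01,
         8.01603610e-02],
       [ 9.99999350e-01,  1.13127420e-03,  1.40291365e-04,
        -3.93183120e-04],
       [ 2.19715912e-04, -3.12039521e-01,  9.50069097e-01,
        -1.43080418e-01],
       [ 0.00000000e+00,  0.00000000e+00,  0.00000000e+00,
         1.00000000e+00]])}
```

View pics/scene0.png

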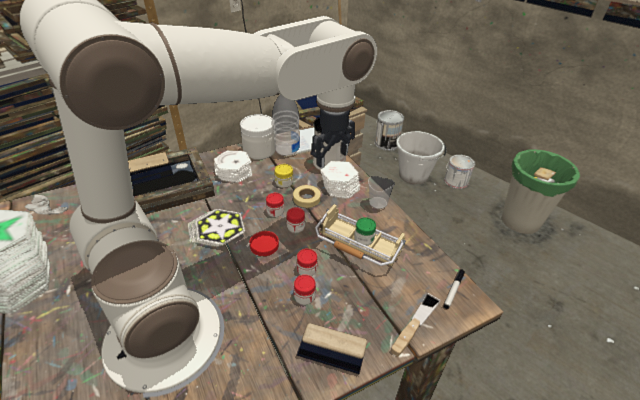

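View pics/side0.png

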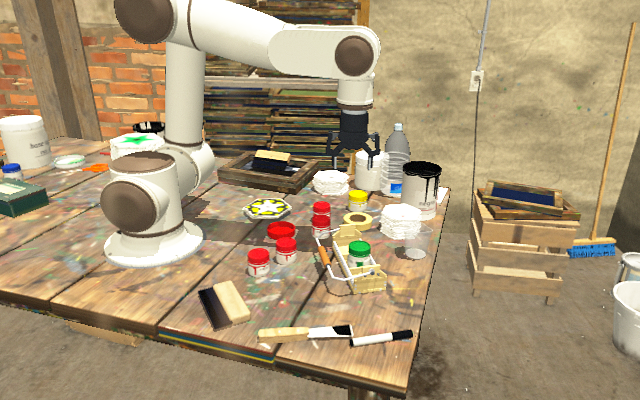

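View pics/wrist0.png

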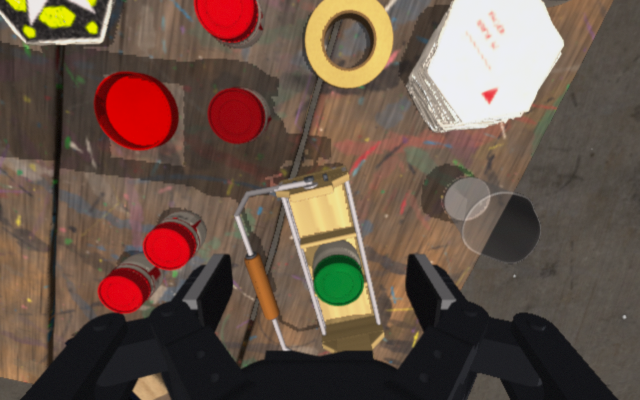

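```bash
cat > h.py <<'E'
import numpy as np, cv2
from scipy.spatial.transform import Rotation as R
from workcell import env
def snap(name,tag):
    s=env.state(); im,d=env.snapshot(name); ci=env.camera_info(name)
    if name=="wrist":
        T=np.eye(4);T[:3,:3]=R.from_quat(s['ee_rot']).as_matrix();T[:3,3]=s['position'];T=T@ci['hand_eye']
    else:
        T=np.eye(4);T[:3,:3]=R.from_quat(ci['orientation']).as_matrix();T[:3,3]=ci['origin']
    cv2.imwrite(f"pics/{tag}.png",im)
    np.savez(f"pics/{tag}.npz",im=im,d=d,T=T,K=ci['mtx'],k1=ci['k1'])
    return V(tag)
class V:
    def __init__(s,tag):
        z=np.load(f"pics/{tag}.npz"); s.im,s.d,s.T,s.K,s.k1=z['im'],z['d'],z['T'],z['K'],float(z['k1'])
        s.tag=tag
    def rays(s,uv):
        uv=np.asarray(uv,float).reshape(-1,1,2)
        p=cv2.undistortPoints(uv,s.K,np.array([s.k1,0,0,0])).reshape(-1,2)
        return np.c_[p,np.ones(len(p))]
    def at_z(s,uv,z):   # intersect with plane world z
        r=s.rays(uv)@s.T[:3,:3].T; o=s.T[:3,3]
        return o+r*((z-o[2])/r[:,2])[:,None]
    def cloud(s):
        h,w=s.d.shape
        u,v=np.meshgrid(np.arange(w),np.arange(h))
        r=s.rays(np.stack([u,v],-1).reshape(-1,2))
        P=(r*s.d.reshape(-1,1))@s.T[:3,:3].T+s.T[:3,3]
        P[s.d.reshape(-1)<=0]=np.nan
        return P.reshape(h,w,3)
    def proj(s,P):
        P=(np.asarray(P,float).reshape(-1,3)-s.T[:3,3])@s.T[:3,:3]
        p,_=cv2.projectPoints(P,np.zeros(3),np.zeros(3),s.K,np.array([s.k1,0,0,0.]))
        return p.reshape(-1,2)
    def crop(s,u0,v0,u1,v1,f,tag):
        c=s.im[v0:v1,u0:u1]; cv2.imwrite(f"pics/{tag}.png",cv2.resize(c,None,fx=f,fy=f,interpolation=cv2.INTER_CUBIC))
def st():
    s=env.state(); e=R.from_quat(s['ee_rot']).as_matrix()
    print('t',round(s['time_s'],2),'p',np.round(s['position'],4),'x',np.round(e[:,0],3),'y',np.round(e[:,1],3),'z',np.round(e[:,2],3),'F',np.round(s['ft_force'],1),'w',round(s['gripper_width'],3)); return s,e
E
python3 - <<'E'
from h import *
for n in ["scene","side","wrist"]:
    v=snap(n,n+"1")
    C=v.cloud()
    hsv=cv2.cvtColor(v.im,cv2.COLOR_BGR2HSV)
    red=((hsv[...,0]<6)|(hsv[...,0]>174))&(hsv[...,1]>180)&(hsv[...,2]>70)
    yel=(hsv[...,0]>22)&(hsv[...,0]<33)&(hsv[...,1]>190)&(hsv[...,2]>120)
    grn=(hsv[...,0]>55)&(hsv[...,0]<85)&(hsv[...,1]>150)&(hsv[...,2]>50)
    for nm,m in (("red",red),("yel",yel),("grn",grn)):
        k,l,stt,c=cv2.connectedComponentsWithStats(m.astype(np.uint8))
        for i in range(1,k):
            if stt[i,4]<60: continue
            P=C[l==i];P=P[~np.isnan(P[:,0])]
            if len(P)<20: continue
            zt=np.percentile(P[:,2],90)
            if abs(P[:,0]).max()>3 : pass
            top=P[abs(P[:,2]-zt)<.006]
            lo,hi=np.percentile(top,1,0),np.percentile(top,99,0)
            print(n,nm,np.round(c[i]),stt[i,4],'ztop',round(zt,4),'ctr',np.round((lo+hi)/2,4),'ext',np.round(hi-lo,4))
E
```

```text
scene red [274. 200.] 186 ztop 0.058 ctr [0.4872 0.1574 0.0559] ext [0.0496 0.05   0.0071]
scene red [295. 215.] 202 ztop 0.0578 ctr [0.4879 0.0593 0.0559] ext [0.0496 0.0503 0.0077]
scene red [264. 243.] 565 ztop 0.0192 ctr [0.3648 0.0632 0.0191] ext [0.084  0.086  0.0114]
scene red [307. 258.] 282 ztop 0.0578 ctr [ 0.3951 -0.091   0.0561] ext [0.0505 0.0508 0.0085]
scene red [304. 285.] 326 ztop 0.0581 ctr [ 0.3284 -0.1529  0.0562] ext [0.0513 0.0509 0.0074]
scene grn [366. 226.] 241 ztop 0.0727 ctr [ 0.5961 -0.1296  0.0711] ext [0.0541 0.0541 0.0076]
scene grn [  3. 229.] 88 ztop 0.1824 ctr [-0.1544  0.4016  0.1806] ext [0.0338 0.0592 0.0067]
side red [321. 207.] 163 ztop 0.0593 ctr [0.4877 0.1595 0.0579] ext [0.0489 0.059  0.0087]
side red [320. 221.] 197 ztop 0.0589 ctr [0.4892 0.0611 0.0572] ext [0.049  0.0557 0.0076]
side red [283. 235.] 676 ztop 0.0578 ctr [ 0.3965 -0.0891  0.057 ] ext [0.0518 0.0551 0.0086]
side red [258. 256.] 287 ztop 0.0589 ctr [ 0.3302 -0.152   0.057 ] ext [0.0518 0.055  0.0073]
side yel [358. 196.] 192 ztop 0.0592 ctr [0.6085 0.2593 0.0575] ext [0.0583 
[... 428 characters left out ...]
tr [0.4891 0.0622 0.0566] ext [0.0515 0.0502 0.0056]
wrist red [168. 246.] 1996 ztop 0.0575 ctr [ 0.3965 -0.0869  0.0558] ext [0.0521 0.0523 0.007 ]
wrist red [124. 290.] 1810 ztop 0.0575 ctr [ 0.3296 -0.1494  0.0555] ext [0.0521 0.0522 0.0072]
wrist yel [18.  5.] 156 ztop 0.0266 ctr [0.2707 0.1685 0.0255] ext [0.0168 0.0095 0.0039]
wrist yel [57. 16.] 611 ztop 0.0264 ctr [0.3076 0.1586 0.0252] ext [0.0349 0.0186 0.0037]
wrist yel [92. 27.] 120 ztop 0.0262 ctr [0.3408 0.1488 0.0255] ext [0.0118 0.0108 0.004 ]
wrist yel [29. 32.] 116 ztop 0.0267 ctr [0.2761 0.1449 0.0256] ext [0.0118 0.0105 0.0037]
wrist grn [338. 280.] 1958 ztop 0.0724 ctr [ 0.5968 -0.1239  0.0706] ext [0.0533 0.0555 0.0068]
```

Run:
```python
from h import *
v=V("wrist1"); v.crop(210,150,430,360,3.6,"c_caddy")
v=V("scene1"); v.crop(300,190,420,280,6.5,"c_caddy_s")
for t in ("wrist1","scene1","side1"):
    v=V(t);C=v.cloud().reshape(-1,3)
    m=(abs(C[:,0]-.6)<.16)&(abs(C[:,1]+.12)<.18)
    P=C[m]
    for lo,hi in ((.070,.082),):
        Q=P[(P[:,2]>lo)&(P[:,2]<hi)]
        for nm,q in (("up",Q[Q[:,1]>-.07]),("dn",Q[Q[:,1]<-.17])):
            if len(q)>5: print(t,nm,len(q),q.mean(0).round(4),np.percentile(q,2,0).round(4),np.percentile(q,98,0).round(4))
```

```text
wrist1 up 711 [ 0.6277 -0.0166  0.0761] [ 0.5457 -0.0549  0.0704] [ 0.7528 -0.0043  0.0814]
wrist1 dn 8 [ 0.6406 -0.2235  0.0723] [ 0.6373 -0.2275  0.0701] [ 0.6428 -0.2217  0.0769]
scene1 up 81 [ 0.6413 -0.027   0.0761] [ 0.5453 -0.0684  0.0705] [ 0.7595 -0.009   0.0814]
scene1 dn 53 [ 0.6193 -0.2356  0.0759] [ 0.5987 -0.2463  0.0701] [ 0.6421 -0.2269  0.0796]
side1 up 117 [ 0.6508 -0.0232  0.0757] [ 0.5462 -0.0695  0.0705] [ 0.7583 -0.0066  0.0817]
side1 dn 86 [ 0.6209 -0.2345  0.0759] [ 0.5992 -0.2429  0.0706] [ 0.6419 -0.2243  0.0808]
```

View pics/c_caddy.png

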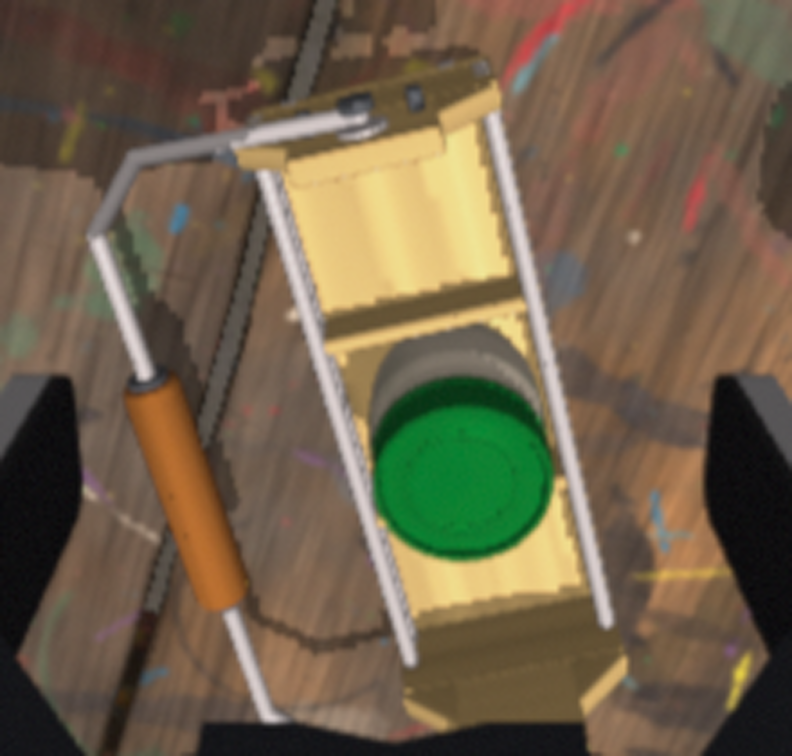

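View pics/c_caddy_s.png

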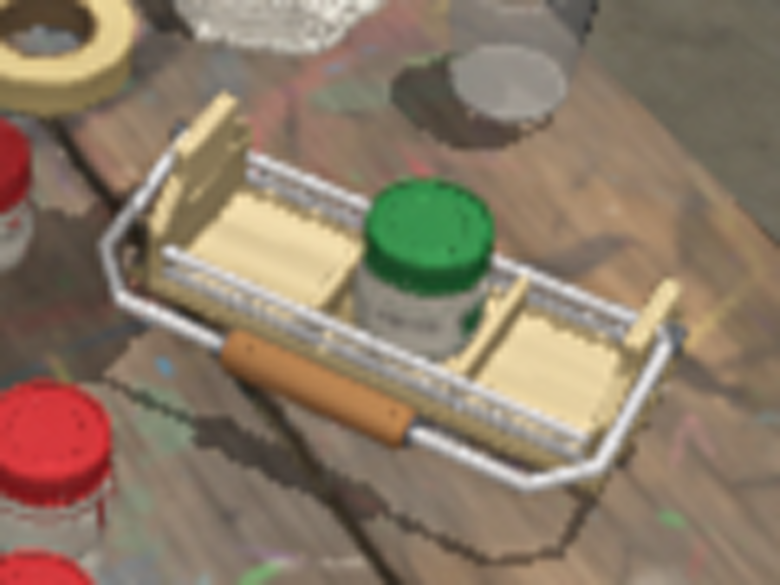

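```bash
cat >> h.py <<'E'
def go(p,yaw=None):
    """numbers for a move to TCP p with tool down; yaw = angle of jaw axis (tool y) from world x"""
    s=env.state(); Rm=R.from_quat(s['ee_rot']).as_matrix()
    l=Rm.T@(np.asarray(p)-s['position'])/.3
    if yaw is None: tr=np.zeros(3); Rt=Rm
    else:
        c,n=np.cos(yaw),np.sin(yaw)
        Rt=np.array([[-n,c,0],[c,n,0],[0,0,-1.]])
        tr=R.from_matrix(Rm.T@Rt).as_rotvec()/np.pi
    print('linear',np.round(l,4).tolist(),'turn',np.round(tr,4).tolist(),'rows',round(max(np.linalg.norm(l)*300/41.7,np.linalg.norm(tr)*180/7.16),2))
E
python3 - <<'E'
from h import *
st()
for t in ("wrist1","scene1","side1"):
    v=V(t);C=v.cloud().reshape(-1,3)
    for nm,(x0,x1,y0,y1) in dict(up=(.53,.61,-.035,0.0),dn=(.58,.67,-.26,-.20)).items():
        Q=C[(C[:,0]>x0)&(C[:,0]<x1)&(C[:,1]>y0)&(C[:,1]<y1)&(C[:,2]>.07)&(C[:,2]<.083)]
        if len(Q)>20:
            r=cv2.minAreaRect(Q[:,:2].astype(np.float32)*1000); print(t,nm,len(Q),Q[:,2].max().round(4),r)
go([.56,.19,.231],np.radians(13))
E
```

```text
t 0.3 p [ 0.5749 -0.      0.2311] x [-0.  1.  0.] y [ 1.  0. -0.] z [-0.  0. -1.] F [ 0.3 -0.6 -1.3] w 1.002
wrist1 up 453 0.0797 ((565.3485717773438, -8.804454803466797), (45.69609451293945, 17.996400833129883), 14.309793472290039)
scene1 up 45 0.0802 ((567.2512817382812, -16.025901794433594), (44.84158706665039, 9.08599853515625), 13.642477989196777)
scene1 dn 53 0.08 ((621.0762329101562, -238.89578247070312), (45.97493362426758, 18.915027618408203), 13.372611999511719)
side1 up 61 0.08 ((567.0162963867188, -11.19023323059082), (46.7017822265625, 21.985740661621094), 13.813237190246582)
side1 dn 86 0.0808 ((621.7091674804688, -236.06016540527344), (46.17034912109375, 19.639198303222656), 10.179527282714844)
linear [0.6334, -0.0497, 0.0004] turn [-0.0001, -0.0, -0.0722] rows 4.57
```

Request:
apply_moves --increments '[{"linear": [0.13,-0.01,0],"turn": [0,0,-0.03]},{"linear": [0.26,-0.02,0],"turn": [0,0,-0.06]},{"linear": [0.39,-0.03,0],"turn": [0,0,-0.075]},{"linear": [0.52,-0.04,0],"turn": [0,0,-0.075]},{"linear": [0.633,-0.05,0],"turn": [0,0,-0.075]}]'

```text
time_s: 0.72
position: [0.5593, 0.1921, 0.2311]
ee_rot: [0.619, 0.786, -0.0, -0.0]
ft_force: [0.5, -0.3, -0.5]
gripper_width: 1.002
```

Run:
```python
from h import *
st(); v=snap("wrist","w2"); st()
```

```text
t 0.72 p [0.5593 0.1921 0.2311] x [-0.234  0.972  0.   ] y [ 0.972  0.234 -0.   ] z [-0.  0. -1.] F [ 0.5 -0.3 -0.5] w 1.002
t 0.77 p [0.5586 0.1969 0.231 ] x [-0.236  0.972  0.002] y [ 0.972  0.236 -0.   ] z [-0.001  0.002 -1.   ] F [-3.1  6.6 -1.5] w 1.0
```

View pics/w2.png

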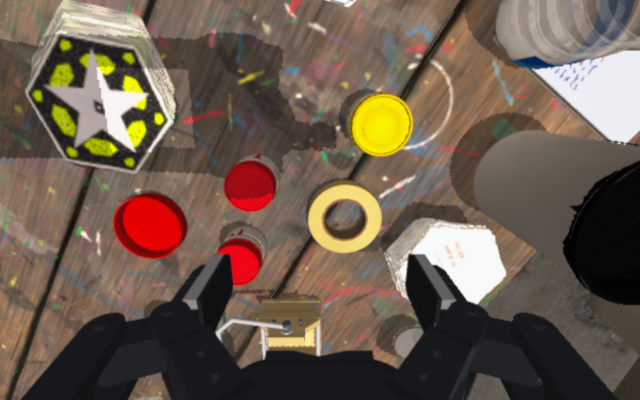

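```bash
cat >> h.py <<'E'
def disc(v,kind,z,box=None,minA=150):
    hsv=cv2.cvtColor(v.im,cv2.COLOR_BGR2HSV)
    H,S,B=[hsv[...,i] for i in range(3)]
    m={'red':((H<6)|(H>174))&(S>170)&(B>70),'yel':(H>20)&(H<34)&(S>170)&(B>110),'grn':(H>55)&(H<85)&(S>140)&(B>40)}[kind]
    C=v.cloud(); m&=(C[...,2]>z-.004)
    k,l,s4,c=cv2.connectedComponentsWithStats(m.astype(np.uint8))
    for i in range(1,k):
        if s4[i,4]<minA: continue
        cs,_=cv2.findContours((l==i).astype(np.uint8),cv2.RETR_EXTERNAL,cv2.CHAIN_APPROX_NONE)
        P=v.at_z(cs[0].reshape(-1,2),z)[:,:2]*1000
        h=cv2.convexHull(P.astype(np.float32))
        e=cv2.fitEllipse(h); zz=C[l==i][:,2]
        print(v.tag,kind,c[i].round(),'ellipse c',np.round(e[0],1),'ax',np.round(e[1],1),'mec',np.round(cv2.minEnclosingCircle(h)[0],1),round(2*cv2.minEnclosingCircle(h)[1],1),'z',np.nanmedian(zz).round(4))
E
python3 - <<'E'
from h import *
v=V("w2"); disc(v,'red',.058); disc(v,'yel',.058)
for n in ("scene1","side1"):
    disc(V(n),'red',.058);disc(V(n),'yel',.058)
v.crop(200,80,420,300,3.6,"c_w2")
E
```

```text
w2 red [248. 187.] ellipse c [487.5 161.7] ax [53.9 55.6] mec [487.9 161.7] 56.0 z 0.0558
w2 red [241. 263.] ellipse c [489.1  64.6] ax [53.6 56.3] mec [489.   64.6] 56.4 z 0.0558
w2 yel [382. 125.] ellipse c [608.7 258.9] ax [61.1 62.5] mec [608.7 258.5] 62.7 z 0.056
scene1 red [307. 256.] ellipse c [395.2 -91.2] ax [50.8 56.8] mec [394.5 -90.9] 56.8 z 0.0563
scene1 red [304. 283.] ellipse c [ 327.6 -153.7] ax [50.2 55.4] mec [ 326.7 -152.7] 55.6 z 0.0561
side1 red [286. 243.] ellipse c [396.6 -90.1] ax [55.2 63.1] mec [396.  -90.4] 64.1 z 0.0573
side1 red [258. 254.] ellipse c [ 329.9 -154. ] ax [55.6 64.3] mec [ 328.9 -154.3] 64.1 z 0.0574
```

View pics/c_w2.png

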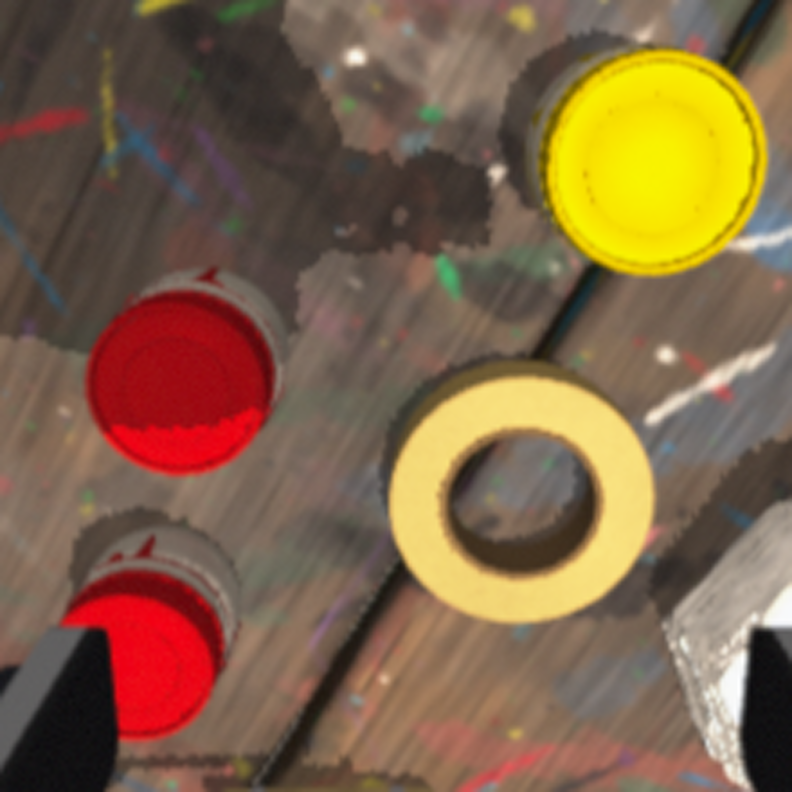

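Run:
```python
from h import *
st(); go([.6085,.2585,.15],np.radians(13.6))
```

```text
t 0.77 p [0.5586 0.1969 0.231 ] x [-0.236  0.972  0.002] y [ 0.972  0.236 -0.   ] z [-0.001  0.002 -1.   ] F [-3.1  6.6 -1.5] w 1.0
linear [0.1594, 0.2103, 0.2705] turn [-0.0001, -0.0008, 0.0004] rows 2.72
```

Request:
apply_moves --increments '[{"linear": [0.055,0.075,0.09],"turn": [0,0,0]},{"linear": [0.11,0.145,0.18],"turn": [0,0,0]},{"linear": [0.159,0.21,0.27],"turn": [0,0,0]},{"linear": [0.159,0.21,0.27],"turn": [0,0,0]},{"linear": [0.159,0.21,0.27],"turn": [0,0,0]}]'

```text
time_s: 1.18
position: [0.6079, 0.2588, 0.1478]
ee_rot: [0.617, 0.787, -0.001, -0.002]
ft_force: [-0.8, -0.1, -0.6]
gripper_width: 1.005
```

Run:
```python
from h import *
st(); v=snap("wrist","w3"); st()
disc(v,'yel',.058); disc(v,'red',.058)
go([.6085,.2585,.02],np.radians(13.6))
```

```text
t 1.18 p [0.6079 0.2588 0.1478] x [-0.238  0.971  0.002] y [ 0.971  0.238 -0.004] z [-0.005  0.001 -1.   ] F [-0.8 -0.1 -0.6] w 1.005
t 1.23 p [0.6083 0.2583 0.1498] x [-0.237  0.972  0.002] y [ 0.972  0.237 -0.001] z [-0.002  0.002 -1.   ] F [ 0.2 -0.3  0.7] w 1.001
w3 yel [321. 199.] ellipse c [609.  259.9] ax [62. 63.] mec [608.9 259.9] 63.1 z 0.0558
w3 red [161. 269.] ellipse c [487.2 163.1] ax [51.9 59.1] mec [488.8 162.4] 58.6 z 0.0559
linear [-0.0006, 0.0015, 0.4325] turn [-0.0004, -0.0007, 0.0006] rows 3.11
```

View pics/w3.png

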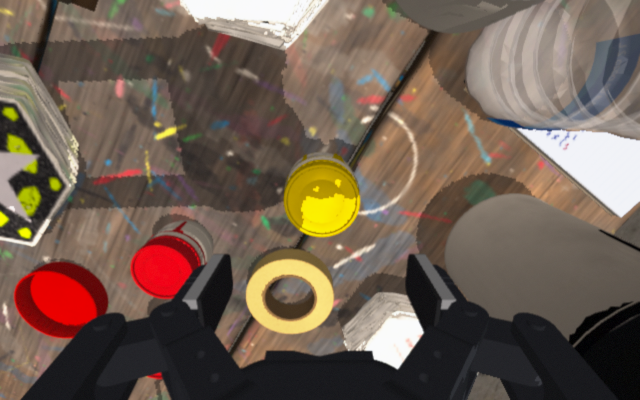

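Request:
apply_moves --increments '[{"linear": [0.0,0.002,0.12],"turn": [0,0,0]},{"linear": [0.001,0.003,0.24],"turn": [0,0,0]},{"linear": [0.002,0.003,0.34],"turn": [0,0,0]},{"linear": [0.002,0.003,0.41],"turn": [0,0,0]},{"linear": [0.002,0.003,0.433],"turn": [0,0,0]}]'

```text
time_s: 1.65
position: [0.6077, 0.2583, 0.0181]
ee_rot: [0.618, 0.786, -0.001, -0.002]
ft_force: [-0.2, 0.2, -1.1]
gripper_width: 0.999
```

Request:
apply_moves --increments '[{"linear": [0,0,0],"turn": [0,0,0]},{"linear": [0,0,0],"turn": [0,0,0]},{"linear": [0,0,0],"turn": [0,0,0]},{"linear": [0,0,0],"turn": [0,0,0]},{"linear": [0,0,0],"turn": [0,0,0]}]' --grip -1 --grip_force 40

```text
time_s: 2.07
position: [0.6086, 0.2584, 0.0201]
ee_rot: [0.618, 0.786, 0.0, -0.001]
ft_force: [-0.8, -0.4, 9.8]
gripper_width: 0.762
```

Run:
```python
from h import *
st(); v=snap("wrist","w4"); snap("side","s4").crop(290,120,430,240,5.5,"c_s4");st()
disc(v,'yel',.058)
```

```text
t 2.07 p [0.6086 0.2584 0.0201] x [-0.236  0.972  0.002] y [ 0.972  0.236 -0.001] z [-0.001  0.002 -1.   ] F [-0.8 -0.4  9.8] w 0.762
t 2.17 p [0.6086 0.2584 0.0201] x [-0.236  0.972  0.002] y [ 0.972  0.236 -0.001] z [-0.001  0.002 -1.   ] F [-0.4 -1.4  9.2] w 0.765
w4 yel [318. 291.] ellipse c [607.7 260.7] ax [62.2 63.7] mec [607.9 260.7] 64.8 z 0.0559
```

View pics/w4.png

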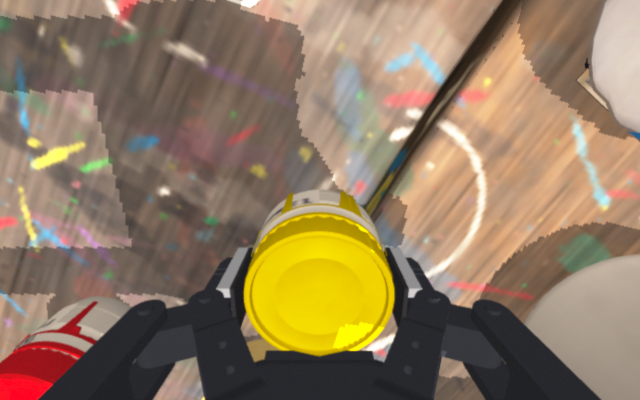

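View pics/c_s4.png

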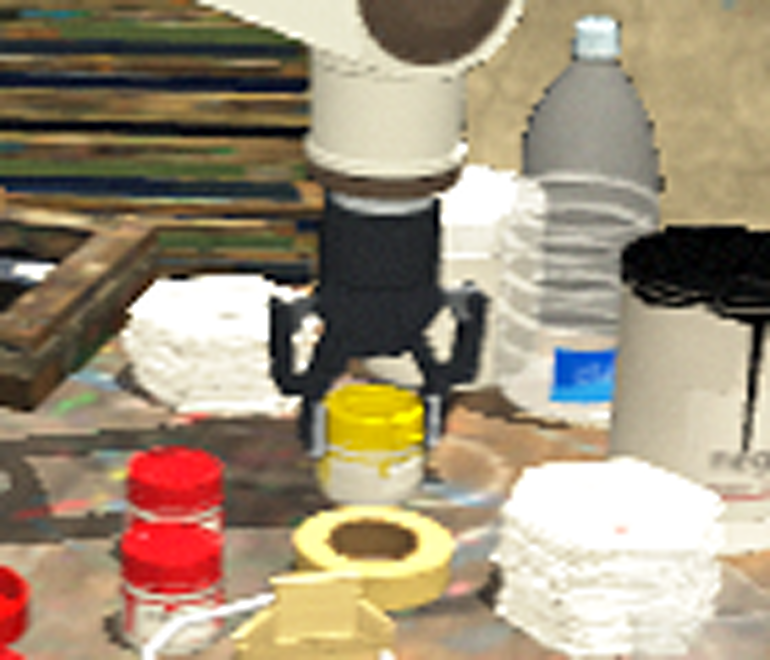

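Run:
```python
from h import *
v=V("s4")
uv=[290+430/5.5,120+447/5.5]
r=(v.rays([uv])@v.T[:3,:3].T)[0];o=v.T[:3,3]
print(o+r*((.268-.011-o[1])/r[1]))
print(V("s4").cloud()[195:204,368].round(3))
go([.6086,.2584,.15],np.radians(13.6)); go([.6,-.12,.17],np.radians(13.6))
```

```text
[0.64658379 0.257      0.03027694]
[[ 0.645  0.258  0.054]
 [ 0.645  0.253  0.052]
 [ 0.645  0.255  0.047]
 [ 0.645  0.254  0.044]
 [ 0.645  0.256  0.039]
 [ 0.646  0.255  0.036]
 [ 0.646  0.255  0.032]
 [ 0.651  0.321 -0.002]
 [ 0.65   0.302  0.003]]
linear [0.0009, -0.0005, -0.4331] turn [-0.0003, -0.0006, 0.0003] rows 3.12
linear [-1.2179, -0.3263, -0.5019] turn [-0.0003, -0.0006, 0.0003] rows 9.76
```

Request:
apply_moves --increments '[{"linear": [0,0,-0.08],"turn": [0,0,0]},{"linear": [0,0,-0.2],"turn": [0,0,0]},{"linear": [0,0,-0.33],"turn": [0,0,0]},{"linear": [-0.06,-0.015,-0.44],"turn": [0,0,0]},{"linear": [-0.18,-0.047,-0.5],"turn": [0,0,0]}]'

```text
time_s: 2.58
position: [0.6086, 0.2047, 0.1753]
ee_rot: [0.617, 0.787, 0.003, 0.0]
ft_force: [1.1, 0.8, -0.7]
gripper_width: 0.767
```

Run:
```python
from h import *
st(); go([.605,-.145,.17],np.radians(13.6))
```

```text
t 2.58 p [0.6086 0.2047 0.1753] x [-0.24   0.971  0.003] y [0.971 0.24  0.005] z [ 0.004  0.004 -1.   ] F [ 1.1  0.8 -0.7] w 0.767
linear [-1.129, -0.291, 0.013] turn [0.0016, -0.0009, 0.0014] rows 8.39
```

Request:
apply_moves --increments '[{"linear": [-0.13,-0.034,0],"turn": [0.0015,-0.001,0.0014]},{"linear": [-0.26,-0.068,0],"turn": [0.0015,-0.001,0.0014]},{"linear": [-0.39,-0.1,0],"turn": [0.0015,-0.001,0.0014]},{"linear": [-0.52,-0.134,0],"turn": [0.0015,-0.001,0.0014]},{"linear": [-0.65,-0.168,0.005],"turn": [0.0015,-0.001,0.0014]}]'

```text
time_s: 3.0
position: [0.6062, 0.0015, 0.1743]
ee_rot: [0.618, 0.786, 0.0, 0.001]
ft_force: [0.2, -0.6, -0.8]
gripper_width: 0.767
```

Run:
```python
from h import *
st(); go([.605,-.145,.18],np.radians(13.6))
```

```text
t 3.0 p [0.6062 0.0015 0.1743] x [-0.236  0.972 -0.001] y [0.972 0.236 0.002] z [ 0.002 -0.001 -1.   ] F [ 0.2 -0.6 -0.8] w 0.767
linear [-0.4738, -0.1189, -0.0188] turn [0.0006, 0.0003, 0.0001] rows 3.52
```

Request:
apply_moves --increments '[{"linear": [-0.13,-0.034,0],"turn": [0,0,0]},{"linear": [-0.26,-0.065,-0.01],"turn": [0,0,0]},{"linear": [-0.38,-0.095,-0.019],"turn": [0,0,0]},{"linear": [-0.45,-0.114,-0.019],"turn": [0,0,0]},{"linear": [-0.474,-0.119,-0.019],"turn": [0,0,0]}]'

```text
time_s: 3.42
position: [0.6047, -0.1486, 0.1809]
ee_rot: [0.619, 0.785, 0.0, 0.002]
ft_force: [-0.1, 0.0, -2.6]
gripper_width: 0.762
```

Run:
```python
from h import *
st(); snap("scene","sc5"); v=snap("wrist","w5"); st()
v.crop(200,60,440,300,3,"c_w5")
```

```text
t 3.42 p [ 0.6047 -0.1486  0.1809] x [-0.233  0.973 -0.002] y [0.973 0.233 0.003] z [ 0.003 -0.002 -1.   ] F [-0.1  0.  -2.6] w 0.762
t 3.52 p [ 0.6049 -0.1462  0.1805] x [-0.234  0.972 -0.001] y [0.972 0.234 0.002] z [ 0.003 -0.001 -1.   ] F [ 0.4  1.  -1.1] w 0.763
```

View pics/w5.png

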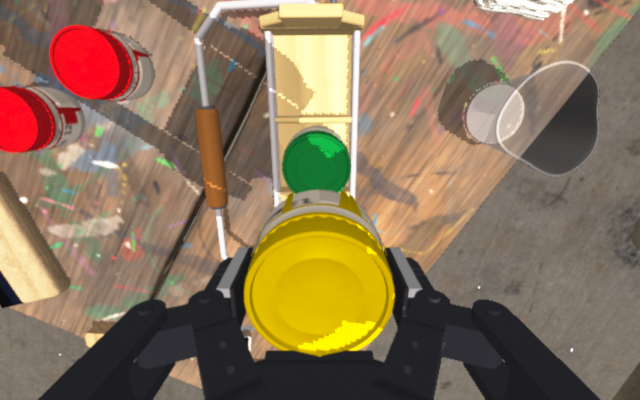

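View pics/c_w5.png

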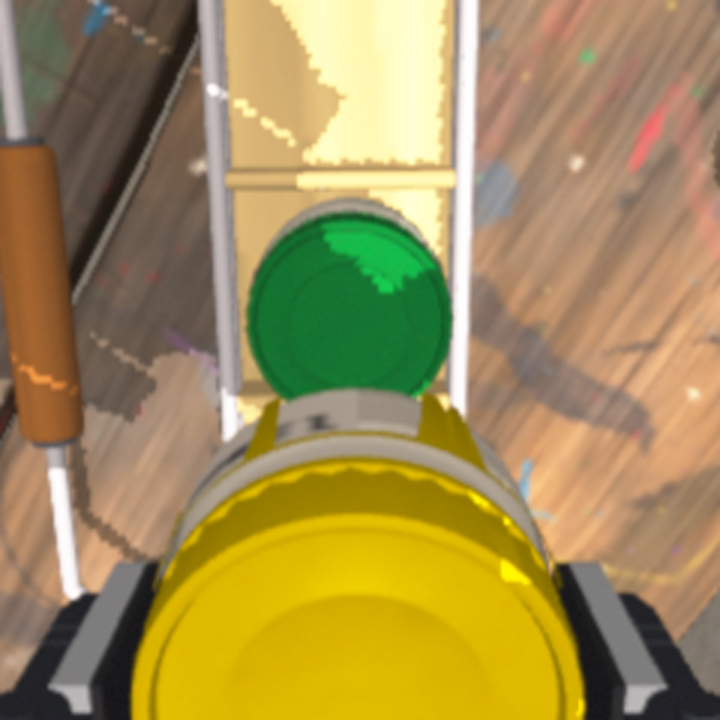

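Run:
```python
from h import *
v=V("w5")
v.crop(240,0,390,130,5.3,"c_w5b")
disc(v,'grn',.073); disc(v,'yel',.181+.038)
C=v.cloud()
for r in (60,90,119):
    print(r,[ (c,round(float(C[r,c,2]),3)) for c in list(range(262,284,2))+list(range(344,366,2))])
print([(r,round(float(C[r,315,2]),3)) for r in list(range(0,40,2))+list(range(110,128))])
```

```text
w5 grn [316. 163.] ellipse c [ 597.  -124.8] ax [56.7 58.5] mec [ 597.  -124.5] 58.3 z 0.0707
w5 yel [319. 292.] ellipse c [ 603.7 -145.4] ax [61.8 63.7] mec [ 603.8 -145.5] 64.3 z 0.2165
60 [(262, -0.001), (264, -0.002), (266, 0.03), (268, 0.031), (270, 0.03), (272, 0.017), (274, 0.01), (276, 0.01), (278, 0.01), (280, 0.01), (282, 0.01), (344, 0.01), (346, 0.008), (348, 0.011), (350, 0.01), (352, 0.018), (354, 0.029), (356, 0.03), (358, 0.029), (360, 0.001), (362, 0.003), (364, 0.001)]
90 [(262, 0.0), (264, -0.001), (266, 0.0), (268, 0.03), (270, 0.031), (272, 0.029), (274, 0.017), (276, 0.008), (278, 0.008), (280, 0.011), (282, 0.01), (344, 0.01), (346, 0.01), (348, 0.009), (350, 0.01), (352, 0.03), (354, 0.03), (356, 0.031), (358, -0.0), (360, -0.0), (362, -0.0), (364, 0.001)]
119 [(262, 0.0), (264, 0.001), (266, 0.0), (268, 0.001), (270, 0.029), (272, 0.031), (274, 0.03), (276, 0.029), (278, 0.031), (280, 0.031), (282, 0.031), (344, 0.03), (346, 0.03), (348, 0.029), (350, 0.03), (352, 0.031), (354, 0.03), (356, 0.03), (358, 0.0), (360, -0.0), (362, 0.001), (364, -0.0)]
[(0, 0.001), (2, 0.071), (4, 0.076), (6, 0.077), (8, 0.076), (10, 0.078), (12, 0.078), (14, 0.078), (16, 0.076), (18, 0.075), (20, 0.07), (22, 0.064), (24, 0.057), (26, 0.051), (28, 0.04), (30, 0.033), (32, 0.027), (34, 0.017), (36, 0.01), (38, 0.009), (110, 0.01), (111, 0.009), (112, 0.009), (113, 0.009), (114, 0.01), (115, 0.01), (116, 0.014), (117, 0.029), (118, 0.028), (119, 0.032), (120, 0.03), (121, 0.03), (122, 0.028), (123, 0.008), (124, 0.009), (125, 0.023), (126, 0.035), (127, 0.036)]
```

View pics/c_w5b.png

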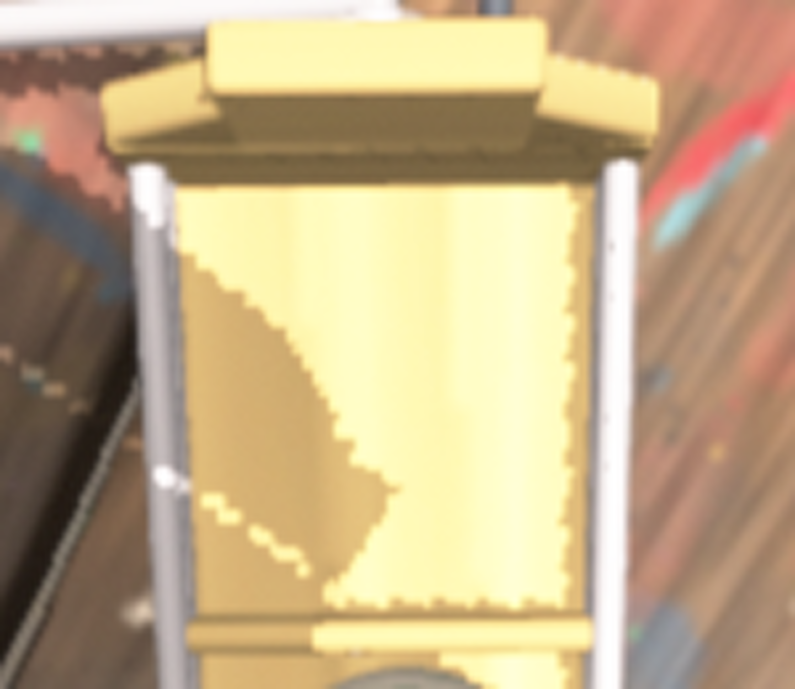

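Run:
```python
from h import *
from scipy.optimize import least_squares
v=V("w5")
f=lambda u,w:(240+u/5.3-.4,w/5.3-.4)
# (pixel, z, model x or None, model y or None)
M=[(f(210,22),.077,-23,117),(f(545,20),.077,23,117),(f(208,90),.077,-23,108),(f(542,90),.077,23,108),
 (f(390,635),.030,None,33),(f(200,635),.030,None,33),(f(580,635),.030,None,33),
 ((268,60),.03,-40,None),((356.3,60),.03,40,None),((270,90),.03,-40,None),((354.2,90),.03,40,None),
 (f(390,186),.009,None,108),(f(190,186),.009,None,108),(f(570,186),.009,None,108)]
W=np.array([v.at_z([m[0]],m[1])[0,:2]*1000 for m in M])
def res(p,full=False):
    c,s=np.cos(p[2]),np.sin(p[2])
    L=(W-p[:2])@np.array([[c,-s],[s,c]])
    r=[]
    for l,m in zip(L,M):
        for k in (0,1):
            if m[2+k] is not None: r.append(l[k]-m[2+k])
    return np.array(r)
s=least_squares(res,[594,-125,.236],loss='soft_l1')
print(s.x,np.degrees(s.x[2]));print(res(s.x).round(1))
x,y,a=s.x
for n,d in (('wide',72),('mid',-4),('narrow',-76)): print(n,x-d*np.sin(a),y+d*np.cos(a))
st()
```

```text
[ 5.92669121e+02 -1.22773358e+02  2.36103193e-01] 13.527716462685037
[ 0.8 -1.  -0.4 -0.7  0.2  0.  -0.6  0.   0.1  0.1  0.1  0.8 -0.6  1.3
 -1.6  0.3  0.3  0.3]
wide 575.8271891912062 -52.770862643759784
mid 593.6047834690487 -126.66238544368876
narrow 610.4467148901626 -196.66488072783199
t 3.52 p [ 0.6049 -0.1462  0.1805] x [-0.234  0.972 -0.001] y [0.972 0.234 0.002] z [ 0.003 -0.001 -1.   ] F [ 0.4  1.  -1.1] w 0.763
```

Run:
```python
from h import *
st(); go([.5766,-.0547,.115],np.radians(13.53))
```

```text
t 3.52 p [ 0.6049 -0.1462  0.1805] x [-0.234  0.972 -0.001] y [0.972 0.234 0.002] z [ 0.003 -0.001 -1.   ] F [ 0.4  1.  -1.1] w 0.763
linear [0.3189, -0.021, 0.2179] turn [0.0008, 0.0004, -0.0001] rows 2.78
```

Request:
apply_moves --increments '[{"linear": [0.1,-0.007,0.0],"turn": [0,0,0]},{"linear": [0.21,-0.014,0.04],"turn": [0.0008,0.0004,0]},{"linear": [0.3,-0.02,0.11],"turn": [0.0008,0.0004,0]},{"linear": [0.319,-0.021,0.19],"turn": [0.0008,0.0004,0]},{"linear": [0.319,-0.021,0.218],"turn": [0.0008,0.0004,0]}]'

```text
time_s: 3.93
position: [0.575, -0.0511, 0.1127]
ee_rot: [0.618, 0.786, -0.0, -0.001]
ft_force: [-1.6, -0.1, -0.7]
gripper_width: 0.76
```

Request:
apply_moves --increments '[{"linear": [0,0,0],"turn": [0,0,0]},{"linear": [0,0,0],"turn": [0,0,0]},{"linear": [0,0,0],"turn": [0,0,0]},{"linear": [0,0,0],"turn": [0,0,0]},{"linear": [0,0,0],"turn": [0,0,0]}]'

```text
time_s: 4.35
position: [0.5756, -0.0517, 0.1136]
ee_rot: [0.618, 0.786, -0.0, -0.001]
ft_force: [-0.4, 0.9, -1.1]
gripper_width: 0.764
```

Run:
```python
from h import *
st(); v=snap("wrist","w6"); st()
disc(v,'yel',.115+.038)
v2=snap("side","s6"); v2.crop(290,180,420,300,6,"c_s6")
v3=snap("scene","sc6"); v3.crop(300,150,420,270,6,"c_sc6")
go([.5766,-.0547,.031],np.radians(13.53))
```

```text
t 4.35 p [ 0.5756 -0.0517  0.1136] x [-0.236  0.972  0.001] y [ 0.972  0.236 -0.001] z [-0.001  0.001 -1.   ] F [-0.4  0.9 -1.1] w 0.764
t 4.4 p [ 0.5754 -0.0516  0.1134] x [-0.236  0.972  0.001] y [ 0.972  0.236 -0.001] z [-0.002  0.001 -1.   ] F [ 0.5 -0.4 -1.3] w 0.765
w6 yel [318. 292.] ellipse c [574.5 -48.6] ax [61.  62.6] mec [574.6 -48.6] 63.0 z 0.1497
linear [-0.0118, 0.0023, 0.2738] turn [-0.0005, -0.0004, 0.0009] rows 1.97
```

View pics/w6.png

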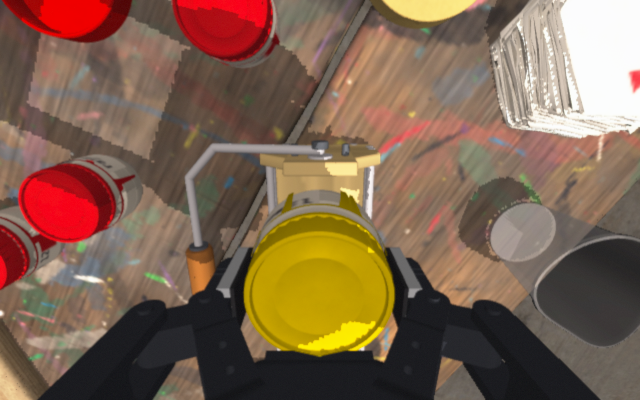

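View pics/c_s6.png

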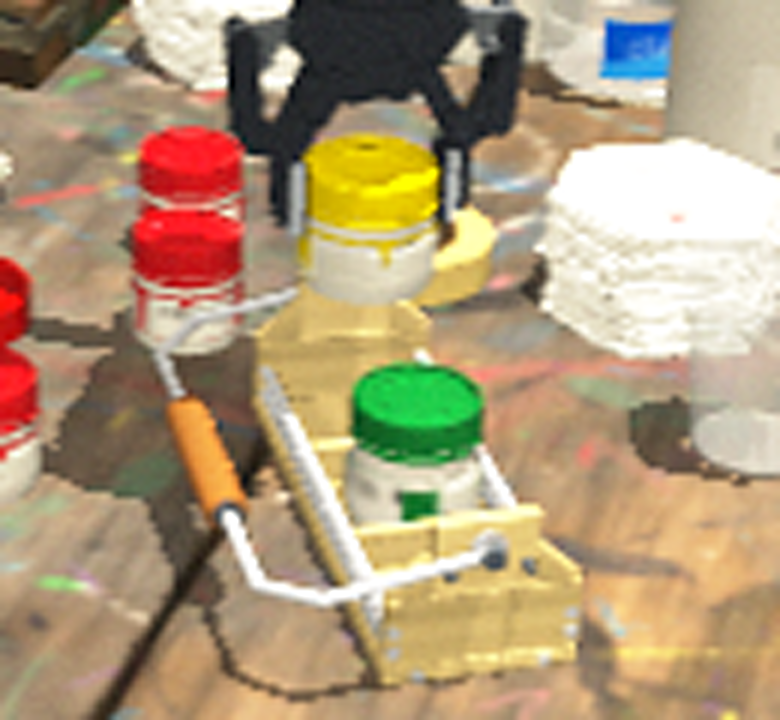

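View pics/c_sc6.png

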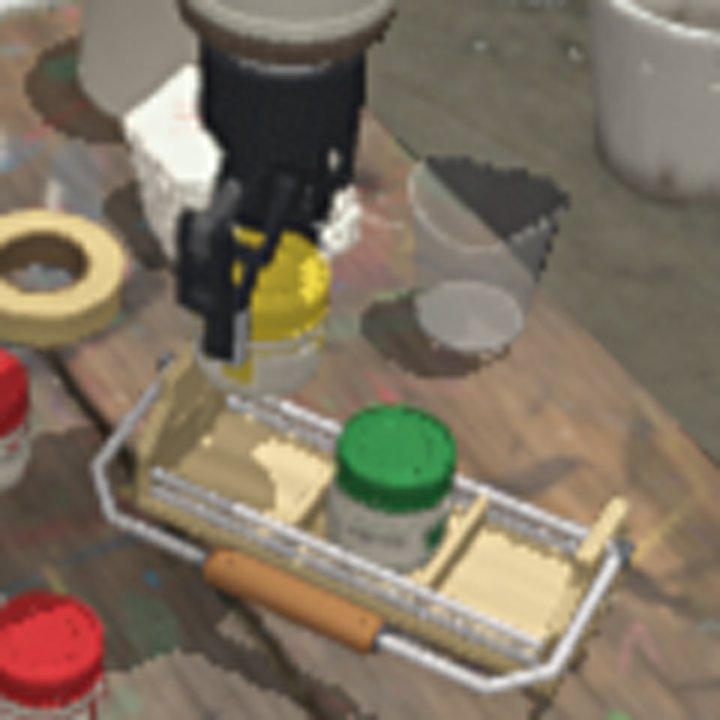

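Run:
```python
from h import *
v=V("w6")
v.crop(240,130,400,230,5,"c_w6b")
C=v.cloud()
print([(r,round(float(C[r,318,2]),3)) for r in range(150,200,1)])
# predicted pixels of the fit
x,y,a=592.67,-122.77,.2361
def W(px,py,pz): return [(x+px*np.cos(a)-py*np.sin(a))/1000,(y+px*np.sin(a)+py*np.cos(a))/1000,pz/1000]
for p in [(-23,108,77),(23,108,77),(-23,117,77),(23,117,77),(0,108,77),(-40,100,30),(40,100,30)]:
    q=v.proj([W(*p)])[0]; print(p,q.round(1),((q-[240,130]+.4)*5).round(0))
```

```text
[(150, 0.067), (151, 0.068), (152, 0.067), (153, 0.066), (154, 0.066), (155, 0.067), (156, 0.071), (157, 0.072), (158, 0.072), (159, 0.07), (160, 0.074), (161, 0.076), (162, 0.077), (163, 0.078), (164, 0.077), (165, 0.078), (166, 0.077), (167, 0.078), (168, 0.078), (169, 0.077), (170, 0.077), (171, 0.076), (172, 0.077), (173, 0.078), (174, 0.076), (175, 0.077), (176, 0.009), (177, 0.009), (178, 0.009), (179, 0.01), (180, 0.009), (181, 0.008), (182, 0.011), (183, 0.009), (184, 0.01), (185, 0.01), (186, 0.01), (187, 0.009), (188, 0.009), (189, 0.104), (190, 0.106), (191, 0.107), (192, 0.109), (193, 0.11), (194, 0.113), (195, 0.114), (196, 0.116), (197, 0.117), (198, 0.118), (199, 0.12)]
(-23, 108, 77) [281.9 175.7] [212. 230.]
(23, 108, 77) [357.1 176. ] [587. 232.]
(-23, 117, 77) [281.4 161.2] [209. 158.]
(23, 117, 77) [357.7 161.5] [591. 159.]
(0, 108, 77) [319.5 175.8] [399. 231.]
(-40, 100, 30) [267.3 170.8] [139. 206.]
(40, 100, 30) [371.5 171.2] [659. 208.]
```

View pics/c_w6b.png

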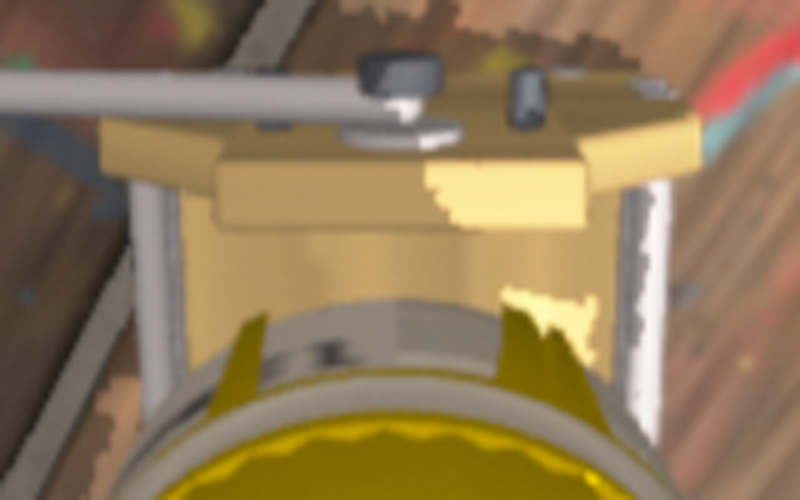

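Run:
```python
from h import *
v=V("w6"); T=np.array([.5755,-.0517])
ex=np.array([-.236,.972]);ey=np.array([.972,.236])
for r in (188.5,189.5):
    for z in (.0925,.0945):
        p=v.at_z([(319,r)],z)[0,:2]; print(r,z,p.round(4),'tool x off', round(((p-T)@ex)*1000-33,2))
p=v.at_z([(318,292)],.151)[0,:2];print((p-T)@ex,(p-T)@ey)
```

```text
188.5 0.0925 [ 0.5679 -0.0212] tool x off -1.59
188.5 0.0945 [ 0.5678 -0.0206] tool x off -1.0
189.5 0.0925 [ 0.5681 -0.0218] tool x off -2.18
189.5 0.0945 [ 0.5679 -0.0212] tool x off -1.58
0.004435150267605124 -0.0004722951106484995
```

Run:
```python
from h import *
ex=np.array([-.236,.972]);ey=np.array([.972,.236])
for t,T,zz in (("w4",[.6086,.2584],.0201),("w6",[.5755,-.0517],.1135)):
    v=V(t);C=v.cloud();T=np.array(T)
    for r in range(186,244,4):
        p=np.nanmean(C[r:r+4,312:326].reshape(-1,3),0); print(t,r,'x',round(((p[:2]-T)@ex)*1000,1),'z rel',round((p[2]-zz)*1000,1))
```

```text
w4 186 x 32.9 z rel -18.1
w4 190 x 34.1 z rel -6.6
w4 194 x 34.2 z rel 0.4
w4 198 x 33.8 z rel 5.7
w4 202 x 33.4 z rel 10.1
w4 206 x 30.8 z rel 8.4
w4 210 x 32.0 z rel 17.0
w4 214 x 32.5 z rel 23.0
w4 218 x 32.4 z rel 27.4
w4 222 x 32.4 z rel 31.6
w4 226 x 32.2 z rel 35.0
w4 230 x 31.6 z rel 37.5
w4 234 x 29.8 z rel 37.3
w4 238 x 27.2 z rel 35.5
w4 242 x 25.5 z rel 35.5
w6 186 x 14.0 z rel -82.7
w6 190 x 34.1 z rel -6.6
w6 194 x 34.2 z rel 0.6
w6 198 x 33.8 z rel 5.7
w6 202 x 33.4 z rel 10.2
w6 206 x 30.7 z rel 8.5
w6 210 x 32.0 z rel 17.1
w6 214 x 32.4 z rel 23.0
w6 218 x 32.4 z rel 27.5
w6 222 x 32.4 z rel 31.7
w6 226 x 32.3 z rel 35.2
w6 230 x 31.7 z rel 37.7
w6 234 x 29.9 z rel 37.5
w6 238 x 27.3 z rel 35.7
w6 242 x 25.6 z rel 35.6
```

Run:
```python
from h import *
go([.5763,-.0536,.036],np.radians(13.53))
```

```text
linear [-0.008, 0.0021, 0.2571] turn [-0.0005, -0.0004, 0.0009] rows 1.85
```

Request:
apply_moves --increments '[{"linear": [-0.008,0.002,0.03],"turn": [0,0,0]},{"linear": [-0.008,0.002,0.09],"turn": [0,0,0]},{"linear": [-0.008,0.002,0.15],"turn": [0,0,0]},{"linear": [-0.008,0.002,0.175],"turn": [0,0,0]},{"linear": [-0.008,0.002,0.18],"turn": [0,0,0]}]'

```text
time_s: 4.92
position: [0.5754, -0.0536, 0.0571]
ee_rot: [0.618, 0.786, -0.001, -0.002]
ft_force: [-0.5, -0.1, -0.1]
gripper_width: 0.762
```

Run:
```python
from h import *
st(); go([.5763,-.0536,.030],np.radians(13.53))
```

```text
t 4.92 p [ 0.5754 -0.0536  0.0571] x [-0.236  0.972  0.003] y [ 0.972  0.236 -0.004] z [-0.005  0.002 -1.   ] F [-0.5 -0.1 -0.1] w 0.762
linear [-0.0009, 0.0033, 0.0904] turn [-0.0014, -0.0008, 0.0008] rows 0.65
```

Request:
apply_moves --increments '[{"linear": [-0.001,0.003,0.02],"turn": [-0.0014,-0.0008,0]},{"linear": [-0.001,0.003,0.04],"turn": [-0.0014,-0.0008,0]},{"linear": [-0.001,0.003,0.06],"turn": [-0.0014,-0.0008,0]},{"linear": [-0.001,0.003,0.08],"turn": [-0.0014,-0.0008,0]},{"linear": [-0.001,0.003,0.09],"turn": [-0.0014,-0.0008,0]}]'

```text
time_s: 5.33
position: [0.5761, -0.0536, 0.0294]
ee_rot: [0.618, 0.786, -0.0, -0.0]
ft_force: [0.1, -0.0, -0.9]
gripper_width: 0.767
```

Run:
```python
from h import *
st(); v=snap("wrist","w7"); v.crop(210,130,430,370,2.5,"c_w7"); v2=snap("side","s7"); v2.crop(290,180,420,300,6,"c_s7"); st()
go([.5763,-.0536,.029],np.radians(13.53))
```

```text
t 5.33 p [ 0.5761 -0.0536  0.0294] x [-0.236  0.972  0.   ] y [ 0.972  0.236 -0.   ] z [-0.  0. -1.] F [ 0.1 -0.  -0.9] w 0.767
t 5.43 p [ 0.5761 -0.0536  0.0297] x [-0.236  0.972  0.   ] y [ 0.972  0.236 -0.   ] z [-0.001  0.    -1.   ] F [-0.7 -0.2 -1.1] w 0.767
linear [-0.0001, 0.0007, 0.0023] turn [-0.0001, -0.0001, 0.0008] rows 0.02
```

View pics/c_w7.png

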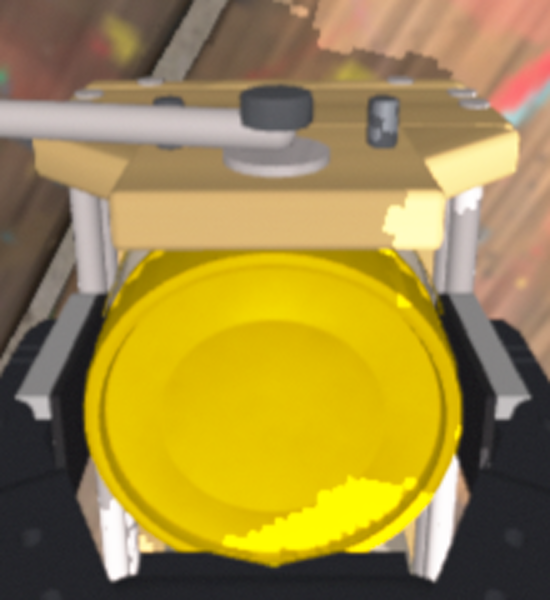

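View pics/c_s7.png

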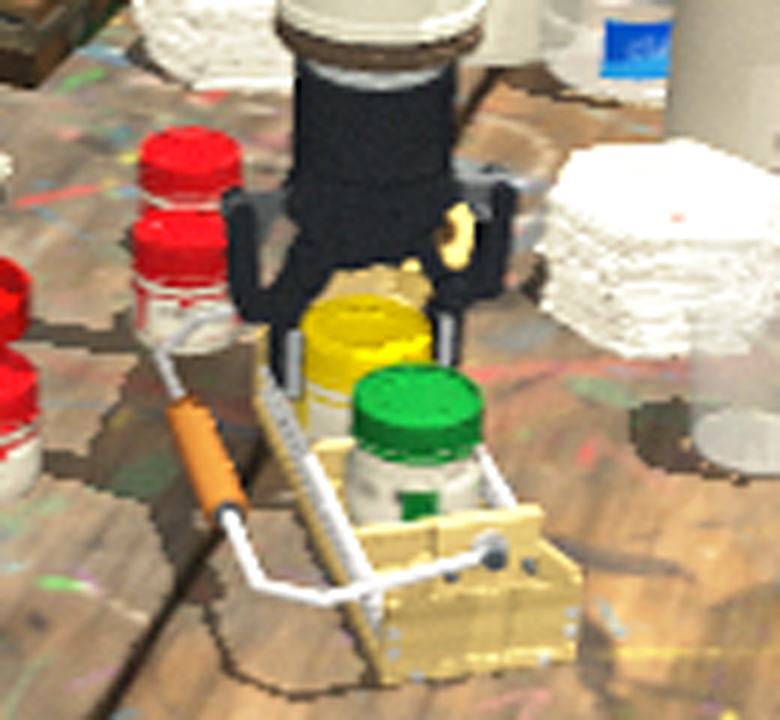

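Request:
apply_moves --increments '[{"linear": [0,0.001,0.003],"turn": [0,0,0]},{"linear": [0,0.001,0.004],"turn": [0,0,0]},{"linear": [0,0.001,0.004],"turn": [0,0,0]},{"linear": [0,0.001,0.004],"turn": [0,0,0]},{"linear": [0,0.001,0.004],"turn": [0,0,0]}]'

```text
time_s: 5.85
position: [0.5766, -0.0537, 0.029]
ee_rot: [0.618, 0.786, 0.0, 0.0]
ft_force: [-2.1, -0.8, 5.5]
gripper_width: 0.765
```

Request:
apply_moves --increments '[{"linear": [0,0,0],"turn": [0,0,0]},{"linear": [0,0,0],"turn": [0,0,0]},{"linear": [0,0,0],"turn": [0,0,0]},{"linear": [0,0,0],"turn": [0,0,0]},{"linear": [0,0,0],"turn": [0,0,0]}]' --grip 1

```text
time_s: 6.27
position: [0.5766, -0.0537, 0.029]
ee_rot: [0.618, 0.786, 0.0, 0.0]
ft_force: [0.9, -0.1, 0.4]
gripper_width: 1.002
```

Run:
```python
from h import *
st(); v=snap("wrist","w8"); v.crop(210,130,430,370,2.5,"c_w8"); st()
go([.5763,-.0536,.13],np.radians(13.53))
```

```text
t 6.27 p [ 0.5766 -0.0537  0.029 ] x [-0.236  0.972 -0.   ] y [0.972 0.236 0.   ] z [ 0. -0. -1.] F [ 0.9 -0.1  0.4] w 1.002
t 6.32 p [ 0.5766 -0.0536  0.029 ] x [-0.236  0.972 -0.   ] y [0.972 0.236 0.   ] z [ 0. -0. -1.] F [0.1 0.1 0.2] w 1.0
linear [0.0003, -0.0009, -0.3367] turn [0.0, 0.0, 0.0008] rows 2.42
```

View pics/c_w8.png

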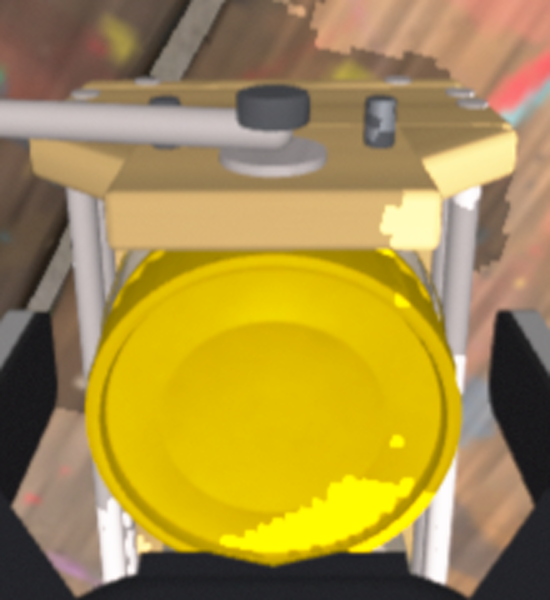

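Run:
```python
from h import *
go([.4878,.1605,.15],np.radians(40))
```

```text
linear [0.7635, -0.1188, -0.4034] turn [0.0, 0.0, -0.1462] rows 6.27
```

Request:
apply_moves --increments '[{"linear": [0,0,-0.1],"turn": [0,0,0]},{"linear": [0,0,-0.22],"turn": [0,0,0]},{"linear": [0,0,-0.35],"turn": [0,0,-0.03]},{"linear": [0.11,-0.02,-0.4],"turn": [0,0,-0.06]},{"linear": [0.24,-0.04,-0.4],"turn": [0,0,-0.09]}]'

```text
time_s: 6.73
position: [0.5495, 0.0125, 0.1531]
ee_rot: [0.5, 0.866, 0.001, 0.003]
ft_force: [0.4, 0.1, -0.1]
gripper_width: 1.006
```

Run:
```python
from h import *
st();go([.4878,.1605,.15],np.radians(40))
```

```text
t 6.73 p [0.5495 0.0125 0.1531] x [-0.5    0.866 -0.004] y [0.866 0.5   0.005] z [ 0.006 -0.001 -1.   ] F [ 0.4  0.1 -0.1] w 1.006
linear [0.5301, 0.0682, 0.0087] turn [0.0015, 0.0014, -0.0557] rows 3.85
```

Request:
apply_moves --increments '[{"linear": [0.13,0.017,0],"turn": [0.0015,0.0014,-0.02]},{"linear": [0.26,0.034,0.003],"turn": [0.0015,0.0014,-0.045]},{"linear": [0.39,0.05,0.006],"turn": [0.0015,0.0014,-0.0557]},{"linear": [0.5,0.064,0.0087],"turn": [0.0015,0.0014,-0.0557]},{"linear": [0.53,0.068,0.0087],"turn": [0.0015,0.0014,-0.0557]}]'

```text
time_s: 7.15
position: [0.4858, 0.1639, 0.15]
ee_rot: [0.421, 0.907, 0.0, -0.0]
ft_force: [-0.0, 0.1, 1.0]
gripper_width: 1.0
```

Request:
apply_moves --increments '[{"linear": [0,0,0],"turn": [0,0,0]},{"linear": [0,0,0],"turn": [0,0,0]},{"linear": [0,0,0],"turn": [0,0,0]},{"linear": [0,0,0],"turn": [0,0,0]},{"linear": [0,0,0],"turn": [0,0,0]}]'

```text
time_s: 7.57
position: [0.4863, 0.1629, 0.1499]
ee_rot: [0.422, 0.907, 0.0, -0.0]
ft_force: [-0.1, -0.4, 0.5]
gripper_width: 1.003
```

Run:
```python
from h import *
st(); v=snap("wrist","w9"); st()
disc(v,'red',.058)
C=v.cloud().reshape(-1,3)
Q=C[(np.hypot(C[:,0]-.488,C[:,1]-.161)<.05)&(C[:,2]>.0565)&(C[:,2]<.06)]
print(len(Q),cv2.minEnclosingCircle(Q[:,:2].astype(np.float32)*1000),np.percentile(Q,[2,98],axis=0))
go([.4878,.1605,.02],np.radians(40))
```

```text
t 7.57 p [0.4863 0.1629 0.1499] x [-0.644  0.765  0.001] y [0.765 0.644 0.   ] z [-0.     0.001 -1.   ] F [-0.1 -0.4  0.5] w 1.003
t 7.62 p [0.4862 0.1631 0.15  ] x [-0.644  0.765  0.001] y [0.765 0.644 0.   ] z [-0.     0.001 -1.   ] F [-0.7  0.2  0.2] w 1.002
w9 red [318. 201.] ellipse c [486.4 161.6] ax [54.2 55.8] mec [486.2 161.5] 55.8 z 0.0558
w9 red [253. 281.] ellipse c [488.1  64.3] ax [53.6 57. ] mec [487.7  64.2] 57.2 z 0.0558
w9 red [ 70. 323.] ellipse c [394.6 -84.7] ax [51.2 58.3] mec [395.6 -84.9] 59.2 z 0.056
w9 red [  7. 338.] ellipse c [ 327.6 -150.5] ax [55.6 70.4] mec [ 340.  -141.9] 53.0 z 0.0561
809 ((486.94207763671875, 161.1460723876953), 27.62217903137207) [[0.46056748 0.13505591 0.05652145]
 [0.51285572 0.18738608 0.05928182]]
linear [-0.0103, -0.0015, 0.4332] turn [0.0, -0.0003, 0.0004] rows 3.12
```

View pics/w9.png

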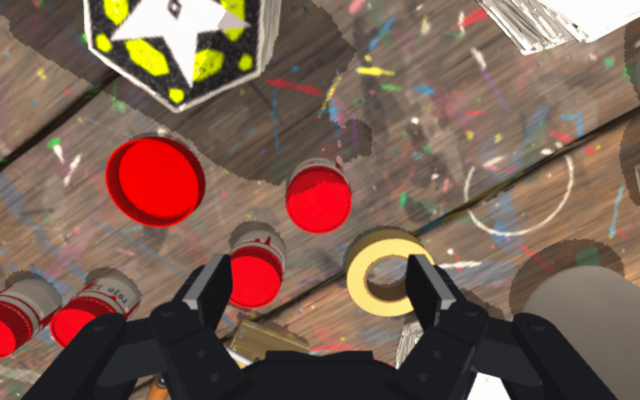

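Request:
apply_moves --increments '[{"linear": [-0.006,-0.003,0.11],"turn": [0,0,0]},{"linear": [-0.006,-0.003,0.23],"turn": [0,0,0]},{"linear": [-0.006,-0.003,0.34],"turn": [0,0,0]},{"linear": [-0.006,-0.003,0.41],"turn": [0,0,0]},{"linear": [-0.006,-0.003,0.433],"turn": [0,0,0]}]'

```text
time_s: 8.03
position: [0.4851, 0.1603, 0.0167]
ee_rot: [0.422, 0.906, -0.001, -0.002]
ft_force: [-1.8, -0.5, -0.3]
gripper_width: 1.0
```

Request:
apply_moves --increments '[{"linear": [0,0,0],"turn": [0,0,0]},{"linear": [0,0,0],"turn": [0,0,0]},{"linear": [0,0,0],"turn": [0,0,0]},{"linear": [0,0,0],"turn": [0,0,0]},{"linear": [0,0,0],"turn": [0,0,0]}]' --grip -1 --grip_force 40

```text
time_s: 8.45
position: [0.4859, 0.1604, 0.018]
ee_rot: [0.422, 0.906, -0.0, -0.001]
ft_force: [-0.0, -1.1, 6.8]
gripper_width: 0.669
```

Run:
```python
from h import *
s,e=st(); v=snap("wrist","w10"); st()
C=v.cloud();T=s['position']
for r in range(186,260,4):
    p=np.nanmean(C[r:r+4,312:326].reshape(-1,3),0); print(r,'x',round(((p-T)@e[:,0])*1000,1),'y',round(((p-T)@e[:,1])*1000,1),'z rel',round((p[2]-T[2])*1000,1))
go([.4867,.161,.17],np.radians(13.53)); go([.635,-.29,.18],np.radians(13.53))
```

```text
t 8.45 p [0.4859 0.1604 0.018 ] x [-0.643  0.766  0.002] y [ 0.766  0.643 -0.002] z [-0.003  0.    -1.   ] F [-0.  -1.1  6.8] w 0.669
t 8.5 p [0.4859 0.1604 0.018 ] x [-0.643  0.766  0.002] y [ 0.766  0.643 -0.002] z [-0.003  0.    -1.   ] F [-0.3 -0.3  8.1] w 0.673
186 x 33.1 y -0.3 z rel -17.7
190 x 30.8 y -0.4 z rel -17.8
194 x 28.5 y -0.3 z rel -17.6
198 x 28.0 y -0.3 z rel -12.2
202 x 29.1 y -0.3 z rel -2.4
206 x 29.0 y -0.3 z rel 3.3
210 x 29.1 y -0.3 z rel 9.0
214 x 29.1 y -0.3 z rel 14.1
218 x 25.8 y -0.3 z rel 10.8
222 x 26.4 y -0.3 z rel 17.1
226 x 27.5 y -0.3 z rel 24.0
230 x 27.3 y -0.3 z rel 27.7
234 x 27.3 y -0.3 z rel 31.6
238 x 27.3 y -0.3 z rel 35.2
242 x 27.1 y -0.3 z rel 38.2
246 x 26.3 y -0.3 z rel 40.0
250 x 23.7 y -0.3 z rel 38.3
254 x 21.5 y -0.3 z rel 37.5
258 x 19.8 y -0.3 z rel 37.6
linear [0.0008, 0.0024, -0.5066] turn [-0.0008, -0.0005, 0.1472] rows 3.7
linear [-1.4682, -0.586, -0.5417] turn [-0.0008, -0.0005, 0.1472] rows 12.02
```

View pics/w10.png

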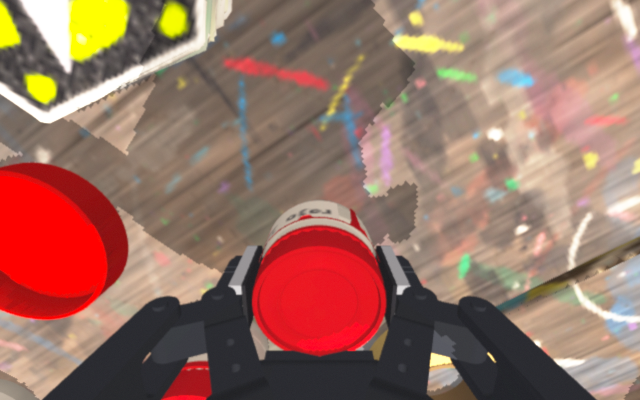

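Request:
apply_moves --increments '[{"linear": [0,0,-0.08],"turn": [0,0,0]},{"linear": [0,0,-0.2],"turn": [0,0,0]},{"linear": [0,0,-0.33],"turn": [0,0,0.03]},{"linear": [-0.06,-0.024,-0.44],"turn": [0,0,0.06]},{"linear": [-0.17,-0.07,-0.5],"turn": [0,0,0.09]}]'

```text
time_s: 8.92
position: [0.5035, 0.1095, 0.1728]
ee_rot: [0.546, 0.838, 0.001, 0.001]
ft_force: [1.8, 0.3, -0.4]
gripper_width: 0.672
```

Run:
```python
from h import *
st();go([.625,-.27,.18],np.radians(13.53))
```

```text
t 8.92 p [0.5035 0.1095 0.1728] x [-0.403  0.915  0.   ] y [0.915 0.403 0.003] z [ 0.002  0.001 -1.   ] F [ 1.8  0.3 -0.4] w 0.672
linear [-1.3208, -0.139, -0.0246] turn [0.0008, -0.0002, 0.0568] rows 9.56
```

Request:
apply_moves --increments '[{"linear": [-0.13,-0.014,0],"turn": [0.0008,0,0.025]},{"linear": [-0.27,-0.028,0],"turn": [0.0008,0,0.05]},{"linear": [-0.4,-0.042,-0.01],"turn": [0.0008,0,0.057]},{"linear": [-0.53,-0.056,-0.02],"turn": [0.0008,0,0.057]},{"linear": [-0.66,-0.07,-0.025],"turn": [0.0008,0,0.057]}]'

```text
time_s: 9.33
position: [0.5644, -0.0823, 0.1813]
ee_rot: [0.619, 0.785, 0.0, 0.0]
ft_force: [0.3, 0.3, -0.6]
gripper_width: 0.668
```

Run:
```python
from h import *
st();go([.625,-.27,.18],np.radians(13.53))
```

```text
t 9.33 p [ 0.5644 -0.0823  0.1813] x [-0.233  0.972 -0.   ] y [0.972 0.233 0.001] z [ 0.001  0.    -1.   ] F [ 0.3  0.3 -0.6] w 0.668
linear [-0.6557, 0.0505, 0.0045] turn [0.0004, 0.0, -0.0002] rows 4.73
```

Request:
apply_moves --increments '[{"linear": [-0.13,0.01,0],"turn": [0,0,0]},{"linear": [-0.26,0.02,0],"turn": [0,0,0]},{"linear": [-0.39,0.03,0.002],"turn": [0,0,0]},{"linear": [-0.52,0.04,0.004],"turn": [0,0,0]},{"linear": [-0.64,0.05,0.0045],"turn": [0,0,0]}]'

```text
time_s: 9.75
position: [0.624, -0.2678, 0.1804]
ee_rot: [0.619, 0.785, 0.001, 0.001]
ft_force: [1.0, -0.6, -0.2]
gripper_width: 0.672
```

Request:
apply_moves --increments '[{"linear": [0,0,0],"turn": [0,0,0]},{"linear": [0,0,0],"turn": [0,0,0]},{"linear": [0,0,0],"turn": [0,0,0]},{"linear": [0,0,0],"turn": [0,0,0]},{"linear": [0,0,0],"turn": [0,0,0]}]'

```text
time_s: 10.17
position: [0.624, -0.2666, 0.181]
ee_rot: [0.619, 0.785, 0.001, 0.001]
ft_force: [-0.5, -0.4, -1.1]
gripper_width: 0.671
```

Run:
```python
from h import *
st(); v=snap("wrist","w11"); st()
v.crop(240,0,390,220,3.6,"c_w11")
x,y,a=592.67,-122.77,.2361
def W(px,py,pz): return [(x+px*np.cos(a)-py*np.sin(a))/1000,(y+px*np.sin(a)+py*np.cos(a))/1000,pz/1000]
for p in [(-23,108,77),(23,108,77),(-23,117,77),(23,117,77),(-40,0,30),(40,0,30),(0,-41,30),(-40,-60,30),(40,-60,30),(-43,-108,30),(43,-108,30),(-23,-108,77),(23,-108,77),(-23,-117,77),(23,-117,77)]:
    q=v.proj([W(*p)])[0]; print(p,q.round(1),((q-[240,0]+.4)*3.6).round(0))
```

```text
t 10.17 p [ 0.624  -0.2666  0.181 ] x [-0.234  0.972 -0.001] y [0.972 0.234 0.002] z [ 0.002 -0.    -1.   ] F [-0.5 -0.4 -1.1] w 0.671
t 10.22 p [ 0.624  -0.2666  0.181 ] x [-0.234  0.972 -0.001] y [0.972 0.234 0.002] z [ 0.002 -0.    -1.   ] F [-0.1 -0.  -1.1] w 0.673
(-23, 108, 77) [ 286.3 -210.6] [ 168. -757.]
(23, 108, 77) [ 363.3 -210.3] [ 445. -756.]
(-23, 117, 77) [ 285.8 -231.5] [ 166. -832.]
(23, 117, 77) [ 364.1 -231.2] [ 448. -831.]
(-40, 0, 30) [276.   15.3] [131.  56.]
(40, 0, 30) [369.5  15.4] [468.  57.]
(0, -41, 30) [322.5  67.3] [298. 244.]
(-40, -60, 30) [278.8  89.7] [141. 324.]
(40, -60, 30) [366.   89.8] [455. 325.]
(-43, -108, 30) [277.6 142.4] [137. 514.]
(43, -108, 30) [366.6 142.4] [457. 514.]
(-23, -108, 77) [294.8 150.5] [199. 543.]
(23, -108, 77) [350.9 150.5] [401. 543.]
(-23, -117, 77) [295.  161.3] [200. 582.]
(23, -117, 77) [350.6 161.4] [399. 582.]
```

View pics/w11.png

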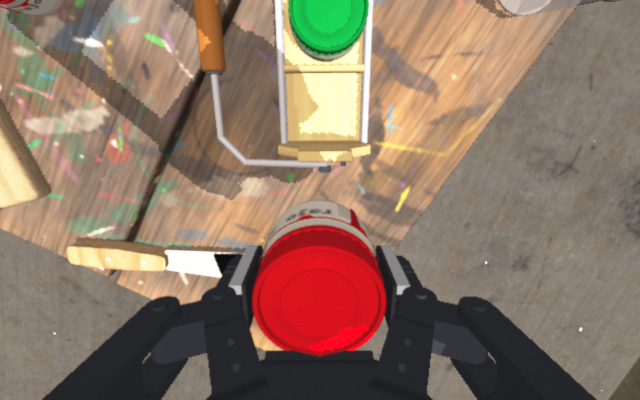

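View pics/c_w11.png

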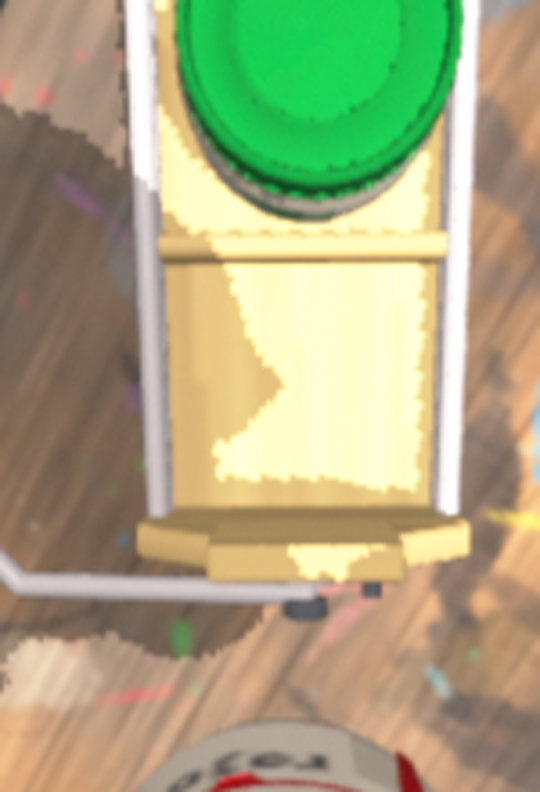

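Run:
```python
from h import *
from scipy.optimize import least_squares
v=V("w11"); C=v.cloud()
for r in (70,90,110,130):
    print(r,[(c,round(float(C[r,c,2]),3)) for c in list(range(274,292))],[(c,round(float(C[r,c,2]),3)) for c in range(356,374)])
print([(r,round(float(C[r,335,2]),3)) for r in list(range(62,74))+list(range(136,164))])
f=lambda u,w:(240+u/3.6-.4,w/3.6-.4)
L=[];Rr=[]
for r in range(75,135,3):
    c=np.where((C[r,270:292,2]>.0275)&(C[r,270:292,2]<.034))[0]+270
    d=np.where((C[r,352:378,2]>.0275)&(C[r,352:378,2]<.034))[0]+352
    L.append((c.mean(),r)); Rr.append((d.mean(),r))
M=[(p,.03,-40,None) for p in L]+[(p,.03,40,None) for p in Rr]
M+=[(f(209,545),.077,-23,-108),(f(403,545),.077,23,-108),(f(209,579),.077,-23,-117),(f(402,579),.077,23,-117)]*3
M+=[(f(c,247),.03,None,-41) for c in (170,230,300,370,430)]
W=np.array([v.at_z([m[0]],m[1])[0,:2]*1000 for m in M])
def res(p):
    c,s=np.cos(p[2]),np.sin(p[2]); Lo=(W-p[:2])@np.array([[c,-s],[s,c]])
    return np.array([l[k]-m[2+k] for l,m in zip(Lo,M) for k in (0,1) if m[2+k] is not None])
s=least_squares(res,[594,-125,.236],loss='soft_l1')
print(s.x,np.degrees(s.x[2]));print(res(s.x).round(1))
x,y,a=s.x
for n,d in (('wide',72),('mid',-4),('narrow',-76)): print(n,x-d*np.sin(a),y+d*np.cos(a))
```

```text
70 [(274, 0.0), (275, 0.002), (276, 0.0), (277, 0.027), (278, 0.03), (279, 0.029), (280, 0.031), (281, 0.029), (282, 0.03), (283, 0.028), (284, 0.032), (285, 0.03), (286, 0.03), (287, 0.03), (288, 0.029), (289, 0.029), (290, 0.03), (291, 0.031)] [(356, 0.029), (357, 0.03), (358, 0.03), (359, 0.03), (360, 0.029), (361, 0.03), (362, 0.028), (363, 0.03), (364, 0.029), (365, 0.029), (366, 0.031), (367, 0.03), (368, 0.031), (369, 0.029), (370, 0.0), (371, 0.001), (372, 0.001), (373, 0.001)]
90 [(274, -0.001), (275, -0.001), (276, 0.0), (277, 0.001), (278, 0.028), (279, 0.03), (280, 0.031), (281, 0.031), (282, 0.029), (283, 0.03), (284, 0.03), (285, 0.017), (286, 0.01), (287, 0.009), (288, 0.01), (289, 0.01), (290, 0.01), (291, 0.011)] [(356, 0.01), (357, 0.01), (358, 0.01), (359, 0.01), (360, 0.009), (361, 0.016), (362, 0.019), (363, 0.03), (364, 0.03), (365, 0.03), (366, 0.031), (367, 0.032), (368, 0.029), (369, 0.001), (370, 0.001), (371, 0.0), (372, 0.0), (373, 0.001)]
110 [(274, 0.002), (275, 0.001), (276, -0.0), (277, -0.0), (278, 0.001), (279, 0.028), (280, 0.03), (281, 0.03), (282,
[... 1261 characters left out ...]
153, 0.077), (154, 0.077), (155, 0.077), (156, 0.076), (157, 0.076), (158, 0.078), (159, 0.077), (160, 0.077), (161, 0.001), (162, 0.001), (163, 0.0)]
[ 5.93212864e+02 -1.22801743e+02  2.42432976e-01] 13.890386357785216
[ 1.3  1.1  1.   1.4  1.3  1.1  1.   1.4  1.3  1.1  1.   0.9  1.3  1.1
  1.5  1.4  1.3  1.1  1.   1.4 -1.4 -1.3 -1.2 -1.6 -1.5 -1.3 -1.2 -1.6
 -1.5 -1.4 -1.2 -1.6 -1.5 -1.4 -1.2 -1.1 -1.  -1.4 -1.7 -1.6  1.1 -0.1
 -0.7 -0.4  0.9  1.  -0.7  0.8  1.1 -0.1 -0.7 -0.4  0.9  1.  -0.7  0.8
  1.1 -0.1 -0.7 -0.4  0.9  1.  -0.7  0.8 -0.4 -0.5 -0.6 -0.7 -0.8]
wide 575.9281723436893 -52.907255240209736
mid 594.1731247210273 -126.68477019394524
narrow 611.4578164469266 -196.57925804485257
```

Run:
```python
from h import *
st();go([.6114,-.1966,.105],np.radians(13.8))
```

```text
t 10.22 p [ 0.624  -0.2666  0.181 ] x [-0.234  0.972 -0.001] y [0.972 0.234 0.002] z [ 0.002 -0.    -1.   ] F [-0.1 -0.  -1.1] w 0.673
linear [0.2371, 0.0132, 0.2531] turn [0.0007, 0.0003, -0.0015] rows 2.5
```

Request:
apply_moves --increments '[{"linear": [0.09,0.005,0.02],"turn": [0.0007,0,-0.0015]},{"linear": [0.18,0.01,0.08],"turn": [0.0007,0,-0.0015]},{"linear": [0.23,0.013,0.15],"turn": [0.0007,0,-0.0015]},{"linear": [0.237,0.013,0.22],"turn": [0.0007,0,-0.0015]},{"linear": [0.237,0.013,0.253],"turn": [0.0007,0,-0.0015]}]'

```text
time_s: 10.63
position: [0.6105, -0.1945, 0.1031]
ee_rot: [0.616, 0.788, -0.0, -0.001]
ft_force: [-0.2, -0.1, -0.9]
gripper_width: 0.666
```

Request:
apply_moves --increments '[{"linear": [0,0,0],"turn": [0,0,0]},{"linear": [0,0,0],"turn": [0,0,0]},{"linear": [0,0,0],"turn": [0,0,0]},{"linear": [0,0,0],"turn": [0,0,0]},{"linear": [0,0,0],"turn": [0,0,0]}]'

```text
time_s: 11.05
position: [0.6109, -0.195, 0.1041]
ee_rot: [0.616, 0.787, -0.0, 0.0]
ft_force: [0.2, 1.0, -0.2]
gripper_width: 0.67
```

Run:
```python
from h import *
st();go([.6114,-.1966,.05],np.radians(13.8))
v=snap("wrist","w12"); v.crop(210,130,430,370,2.5,"c_w12")
v2=snap("side","s12"); v2.crop(290,180,420,300,6,"c_s12")
```

```text
t 11.05 p [ 0.6109 -0.195   0.1041] x [-0.24   0.971 -0.   ] y [ 0.971  0.24  -0.   ] z [-0.    -0.001 -1.   ] F [ 0.2  1.  -0.2] w 0.67
linear [-0.0056, 0.0005, 0.1805] turn [-0.0001, 0.0001, 0.0006] rows 1.3
```

View pics/c_w12.png

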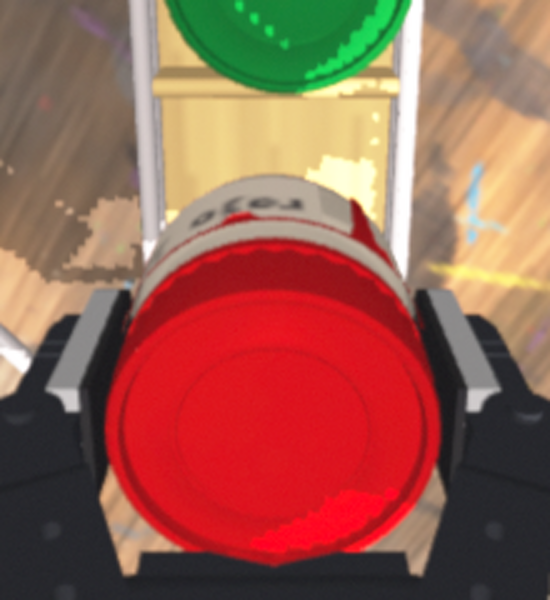

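View pics/c_s12.png

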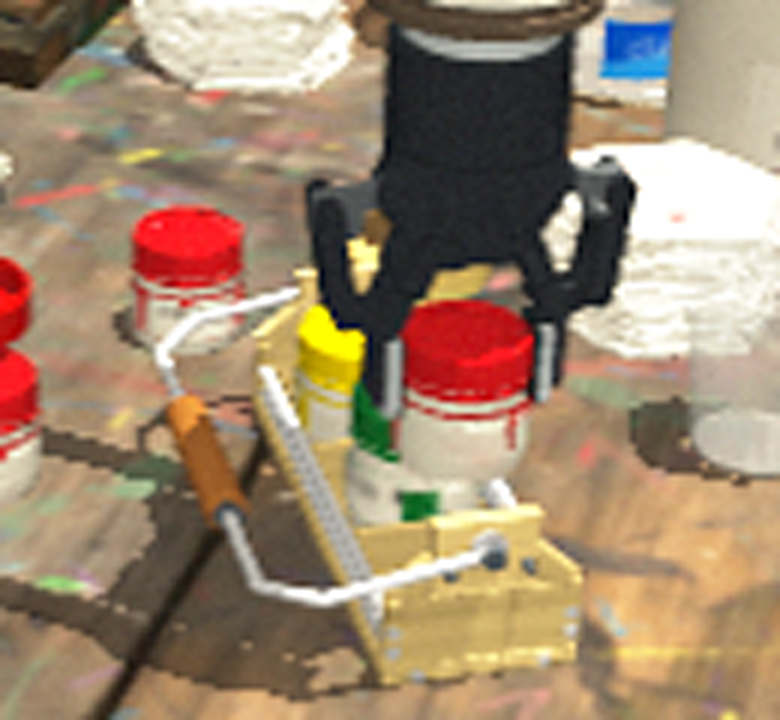

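Run:
```python
from h import *
s,e=st(); v=V("w12");C=v.cloud()
rows=[r for r in range(145,180) if .027<C[r,300,2]<.034]; print(rows)
p=v.at_z([(300,np.mean(rows))],.03)[0]; print(((p-s['position'])@e).round(4))
for r in range(200,216,3):
    q=np.nanmean(C[r:r+3,312:326].reshape(-1,3),0); print(((q-s['position'])@e).round(4))
go([.6114,-.1966,.05],np.radians(13.8))
```

```text
t 11.15 p [ 0.6107 -0.1948  0.1037] x [-0.24   0.971 -0.   ] y [ 0.971  0.24  -0.001] z [-0.001 -0.    -1.   ] F [-1.   0.2 -1. ] w 0.668
[161, 162, 163, 164, 165, 166, 167, 168]
[ 0.0337 -0.0139  0.0737]
[ 0.0286 -0.0003  0.0065]
[ 0.0288 -0.0003  0.0013]
[ 0.0287 -0.0003 -0.003 ]
[ 0.0287 -0.0003 -0.007 ]
[ 0.0287 -0.0003 -0.0112]
[ 0.0288 -0.0003 -0.0151]
linear [-0.0063, 0.001, 0.1791] turn [-0.0003, 0.0, 0.0006] rows 1.29
```

Request:
apply_moves --increments '[{"linear": [-0.005,0.001,0.05],"turn": [0,0,0]},{"linear": [-0.005,0.001,0.1],"turn": [0,0,0]},{"linear": [-0.005,0.001,0.14],"turn": [0,0,0]},{"linear": [-0.005,0.001,0.16],"turn": [0,0,0]},{"linear": [-0.005,0.001,0.165],"turn": [0,0,0]}]'

```text
time_s: 11.57
position: [0.6108, -0.196, 0.053]
ee_rot: [0.616, 0.788, -0.001, -0.001]
ft_force: [-0.1, 0.5, -0.8]
gripper_width: 0.675
```

Run:
```python
from h import *
s,e=st(); v=snap("wrist","w13"); v.crop(210,130,430,370,2.5,"c_w13");C=v.cloud()
for c in (290,300,345):
    rows=[r for r in range(135,220) if .027<C[r,c,2]<.034]; print(rows)
    if rows:
        p=v.at_z([(c,np.mean(rows))],.03)[0]; print(((p-s['position'])@e).round(4))
go([.6112,-.1963,.027],np.radians(13.8))
```

```text
t 11.57 p [ 0.6108 -0.196   0.053 ] x [-0.24   0.971  0.001] y [ 0.971  0.24  -0.002] z [-0.002  0.    -1.   ] F [-0.1  0.5 -0.8] w 0.675
[180, 181, 182, 183, 184, 185, 186]
[ 0.0341 -0.0167  0.0231]
[186]
[ 0.0323 -0.0111  0.0231]
[]
linear [-0.0008, 0.0005, 0.0887] turn [-0.0005, -0.0002, 0.0006] rows 0.64
```

View pics/c_w13.png

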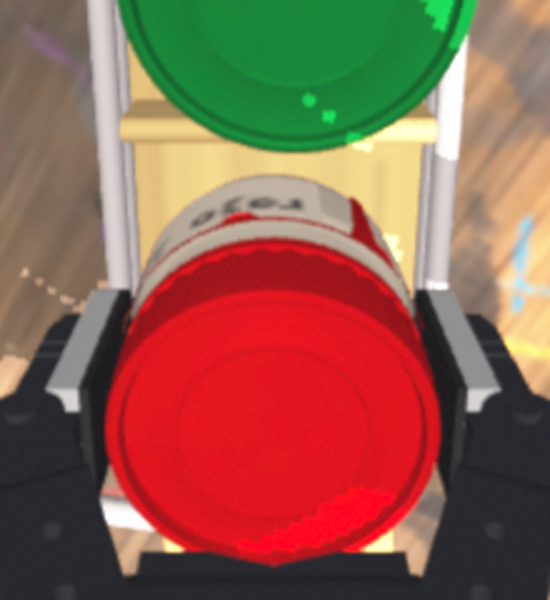

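Request:
apply_moves --increments '[{"linear": [-0.002,0.001,0.02],"turn": [0,0,0]},{"linear": [-0.002,0.001,0.04],"turn": [0,0,0]},{"linear": [-0.002,0.001,0.06],"turn": [0,0,0]},{"linear": [-0.002,0.001,0.075],"turn": [0,0,0]},{"linear": [-0.002,0.001,0.083],"turn": [0,0,0]}]'

```text
time_s: 12.03
position: [0.6112, -0.1965, 0.0279]
ee_rot: [0.616, 0.787, -0.001, -0.001]
ft_force: [-0.9, -0.2, 0.5]
gripper_width: 0.673
```

Run:
```python
from h import *
s,e=st(); v=snap("wrist","w14"); v.crop(210,130,430,370,2.5,"c_w14");v2=snap("side","s14"); v2.crop(290,180,420,300,6,"c_s14")
st(); go([.6112,-.1963,.027],np.radians(13.8))
```

```text
t 12.03 p [ 0.6112 -0.1965  0.0279] x [-0.24   0.971  0.001] y [ 0.971  0.24  -0.002] z [-0.002  0.    -1.   ] F [-0.9 -0.2  0.5] w 0.673
t 12.13 p [ 0.6113 -0.1965  0.0282] x [-0.24   0.971  0.001] y [ 0.971  0.24  -0.002] z [-0.002  0.    -1.   ] F [-0.4 -0.3 -1.2] w 0.674
linear [0.0008, 0.0, 0.004] turn [-0.0007, -0.0003, 0.0006] rows 0.03
```

View pics/c_w14.png

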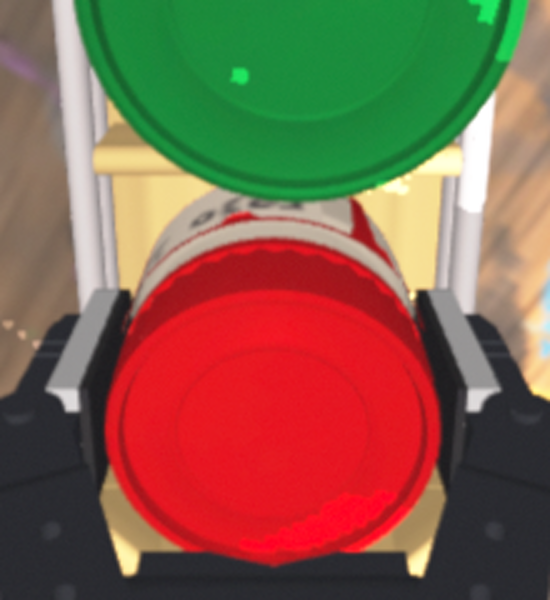

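View pics/c_s14.png

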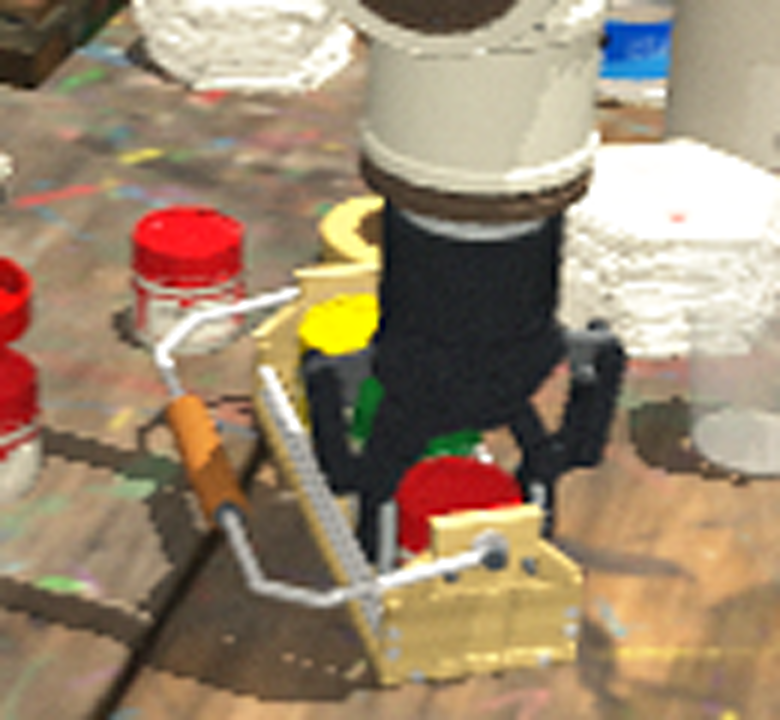

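Down in the cell with no snag; lower the last ~1 mm and let go.

Request:
apply_moves --increments '[{"linear": [0,0,0.002],"turn": [0,0,0]},{"linear": [0,0,0.005],"turn": [0,0,0]},{"linear": [0,0,0.005],"turn": [0,0,0]},{"linear": [0,0,0.005],"turn": [0,0,0]},{"linear": [0,0,0.005],"turn": [0,0,0]}]'

```text
time_s: 12.55
position: [0.6114, -0.1966, 0.027]
ee_rot: [0.616, 0.788, -0.001, -0.001]
ft_force: [0.7, -1.4, 2.2]
gripper_width: 0.668
```

Request:
apply_moves --increments '[{"linear": [0,0,0],"turn": [0,0,0]},{"linear": [0,0,0],"turn": [0,0,0]},{"linear": [0,0,0],"turn": [0,0,0]},{"linear": [0,0,0],"turn": [0,0,0]},{"linear": [0,0,0],"turn": [0,0,0]}]' --grip 1

```text
time_s: 12.97
position: [0.6114, -0.1966, 0.0269]
ee_rot: [0.616, 0.788, -0.001, -0.001]
ft_force: [0.2, 0.4, 0.3]
gripper_width: 1.002
```

Request:
apply_moves --increments '[{"linear": [0,0,-0.08],"turn": [0,0,0]},{"linear": [0,0,-0.2],"turn": [0,0,0]},{"linear": [0,0,-0.33],"turn": [0,0,0]},{"linear": [0,0,-0.46],"turn": [0,0,0]},{"linear": [0,0,-0.57],"turn": [0,0,0]}]'

```text
time_s: 13.38
position: [0.6117, -0.1966, 0.2009]
ee_rot: [0.616, 0.788, -0.0, -0.0]
ft_force: [0.1, -0.4, 0.1]
gripper_width: 0.997
```

Run:
```python
from h import *
s,e=st(); snap("scene","sc15").crop(300,170,420,280,6.5,"c_sc15");v2=snap("side","s15"); v2.crop(290,180,420,300,6,"c_s15"); v=snap("wrist","w15"); st()
go([.52,-.19,.2],np.radians(13.7))
```

```text
t 13.38 p [ 0.6117 -0.1966  0.2009] x [-0.24   0.971 -0.   ] y [ 0.971  0.24  -0.001] z [-0.001 -0.    -1.   ] F [ 0.1 -0.4  0.1] w 0.997
t 13.53 p [ 0.6126 -0.197   0.2011] x [-0.24   0.971 -0.002] y [0.971 0.24  0.002] z [ 0.003 -0.002 -1.   ] F [ 0.   0.  -1.2] w 1.001
linear [0.0969, -0.2941, 0.0028] turn [0.0007, 0.0008, 0.0012] rows 2.23
```

View pics/c_sc15.png

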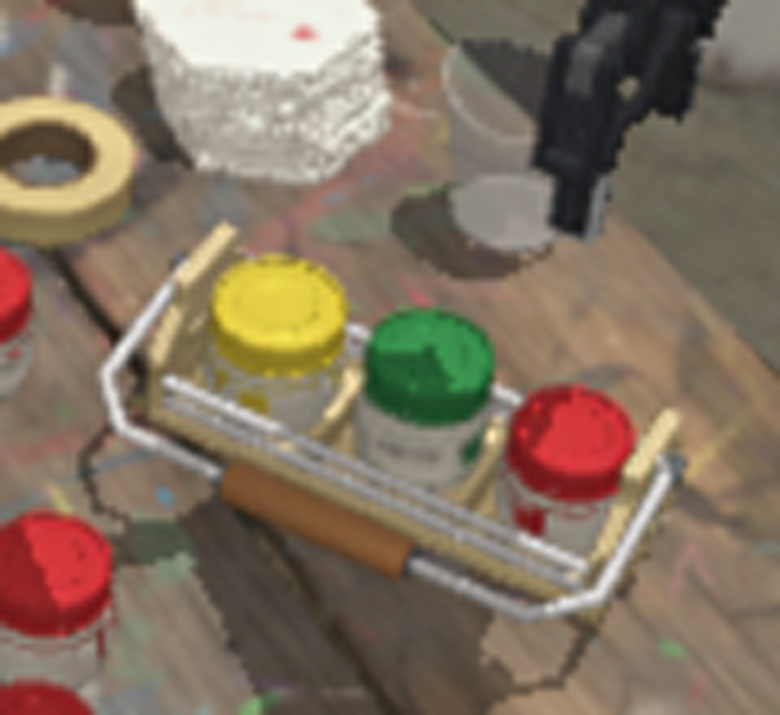

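View pics/w15.png

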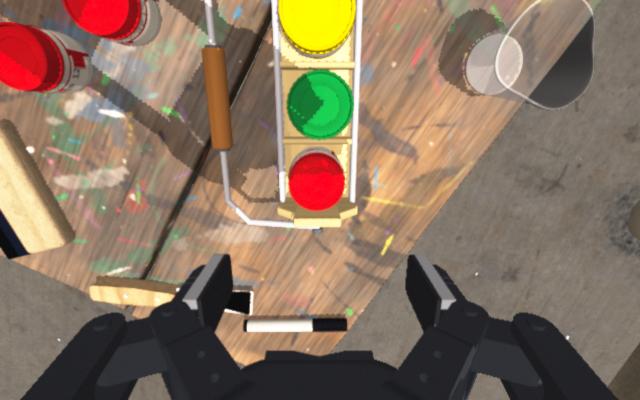

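Run:
```python
from h import *
for t,box in (("w15",(195,35,240,160)),("sc15",(325,235,370,270))):
    v=V(t);hsv=cv2.cvtColor(v.im,cv2.COLOR_BGR2HSV);C=v.cloud()
    m=np.zeros(v.d.shape,bool);u0,v0,u1,v1=box
    m[v0:v1,u0:u1]=((hsv[...,0]<20)&(hsv[...,1]>140)&(C[...,2]>.03)&(C[...,2]<.075))[v0:v1,u0:u1]
    P=C[m];print(t,len(P),'zmax',np.percentile(P[:,2],[50,90,97]).round(4))
    Q=P[P[:,2]>.045];c,sz,an=cv2.minAreaRect(Q[:,:2].astype(np.float32)*1000);print(c,sz,an)
    uu=np.argwhere(m);
    cs=v.at_z(uu[:,::-1],.047)[:,:2]*1000; print('at z .047',cv2.minAreaRect(cs.astype(np.float32)))
v=V("w15");print(disc(v,'red',.067),disc(v,'grn',.073),disc(v,'yel',.067))
```

```text
w15 2157 zmax [0.056  0.0577 0.0582]
(503.3350830078125, -145.02081298828125) (19.133907318115234, 89.5218734741211) 13.085916519165039
at z .047 ((502.4321594238281, -145.55020141601562), (20.680866241455078, 89.97814178466797), 13.481618881225586)
sc15 178 zmax [0.0539 0.0578 0.059 ]
(499.95318603515625, -148.01123046875) (15.147791862487793, 86.64739227294922) 14.709811210632324
at z .047 ((502.8797912597656, -146.2479705810547), (23.266719818115234, 90.99736022949219), 13.083309173583984)
w15 red [316. 182.] ellipse c [ 610.8 -196.5] ax [54.1 55.2] mec [ 610.6 -196.5] 55.3 z 0.0647
w15 grn [320. 104.] ellipse c [ 597.2 -125.7] ax [56.5 56.8] mec [ 597.  -125.8] 57.6 z 0.0709
w15 yel [316.  22.] ellipse c [576.2 -54.6] ax [61.6 61.8] mec [576.3 -54.7] 62.1 z 0.065
None None None
```

Run:
```python
from h import *
st();go([.5025,-.1455,.12],np.radians(13.6))
```

```text
t 13.53 p [ 0.6126 -0.197   0.2011] x [-0.24   0.971 -0.002] y [0.971 0.24  0.002] z [ 0.003 -0.002 -1.   ] F [ 0.   0.  -1.2] w 1.001
linear [0.2556, -0.3156, 0.2691] turn [0.0007, 0.0008, 0.0017] rows 3.5
```

Request:
apply_moves --increments '[{"linear": [0.08,-0.1,0.0],"turn": [0.0007,0.0008,0.0017]},{"linear": [0.16,-0.2,0.05],"turn": [0.0007,0.0008,0.0017]},{"linear": [0.22,-0.28,0.13],"turn": [0.0007,0.0008,0.0017]},{"linear": [0.25,-0.31,0.22],"turn": [0.0007,0.0008,0.0017]},{"linear": [0.256,-0.316,0.269],"turn": [0.0007,0.0008,0.0017]}]' --grip 0.2

```text
time_s: 13.95
position: [0.4991, -0.1437, 0.1168]
ee_rot: [0.618, 0.786, -0.0, -0.002]
ft_force: [-0.1, -0.6, 0.1]
gripper_width: 0.599
```

Request:
apply_moves --increments '[{"linear": [0,0,0],"turn": [0,0,0]},{"linear": [0,0,0],"turn": [0,0,0]},{"linear": [0,0,0],"turn": [0,0,0]},{"linear": [0,0,0],"turn": [0,0,0]},{"linear": [0,0,0],"turn": [0,0,0]}]'

```text
time_s: 14.37
position: [0.4998, -0.1441, 0.1176]
ee_rot: [0.618, 0.786, -0.0, -0.001]
ft_force: [0.5, -0.2, -0.5]
gripper_width: 0.599
```

Run:
```python
from h import *
s,e=st(); v=snap("wrist","w16"); st()
hsv=cv2.cvtColor(v.im,cv2.COLOR_BGR2HSV);C=v.cloud()
m=(hsv[...,0]<20)&(hsv[...,1]>140)&(C[...,2]>.03)&(C[...,2]<.062)&(abs(C[...,0]-.5025)<.06)&(abs(C[...,1]+.145)<.07)
P=C[m]; print(len(P),cv2.minAreaRect((P[P[:,2]>.045])[:,:2].astype(np.float32)*1000),np.percentile(P[:,2],97))
go([.5025,-.1455,.028],np.radians(13.6))
```

```text
t 14.37 p [ 0.4998 -0.1441  0.1176] x [-0.235  0.972  0.002] y [ 0.972  0.235 -0.002] z [-0.002  0.001 -1.   ] F [ 0.5 -0.2 -0.5] w 0.599
t 14.42 p [ 0.4997 -0.144   0.1175] x [-0.235  0.972  0.002] y [ 0.972  0.235 -0.002] z [-0.003  0.001 -1.   ] F [-0.5 -0.8  0.2] w 0.6
2899 ((502.77703857421875, -145.51202392578125), (19.269611358642578, 90.31735229492188), 13.9389009475708) 0.05782908030810493
linear [-0.0076, 0.0086, 0.2981] turn [-0.0007, -0.0006, 0.0001] rows 2.15
```

View pics/w16.png

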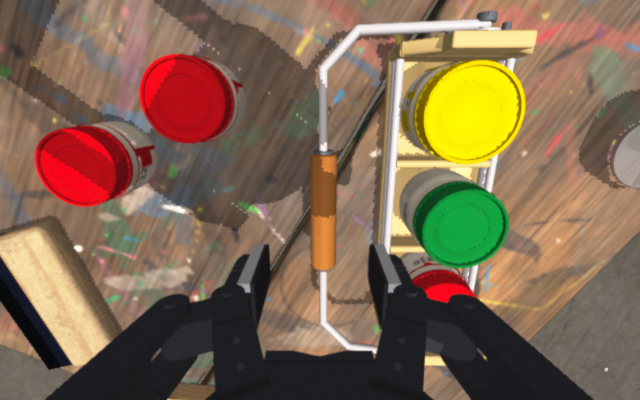

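Request:
apply_moves --increments '[{"linear": [-0.007,0.0095,0.05],"turn": [0,0,0]},{"linear": [-0.007,0.0095,0.13],"turn": [0,0,0]},{"linear": [-0.007,0.0095,0.21],"turn": [0,0,0]},{"linear": [-0.007,0.0095,0.27],"turn": [0,0,0]},{"linear": [-0.007,0.0095,0.297],"turn": [0,0,0]}]'

```text
time_s: 14.83
position: [0.502, -0.145, 0.0264]
ee_rot: [0.618, 0.786, -0.001, -0.003]
ft_force: [-0.4, 0.7, -0.0]
gripper_width: 0.599
```

Run:
```python
from h import *
s,e=st(); v=snap("wrist","w17"); v2=snap("side","s17"); v2.crop(270,170,420,300,5,"c_s17");st()
go([.5028,-.1455,.028],np.radians(13.7))
```

```text
t 14.83 p [ 0.502  -0.145   0.0264] x [-0.235  0.972  0.003] y [ 0.972  0.235 -0.004] z [-0.005  0.002 -1.   ] F [-0.4  0.7 -0. ] w 0.599
t 14.93 p [ 0.5024 -0.1451  0.0276] x [-0.235  0.972  0.003] y [ 0.972  0.235 -0.004] z [-0.004  0.002 -1.   ] F [ 0.2 -0.5  0.9] w 0.598
linear [-0.0016, 0.0011, -0.0015] turn [-0.0012, -0.001, -0.0005] rows 0.04
```

View pics/w17.png

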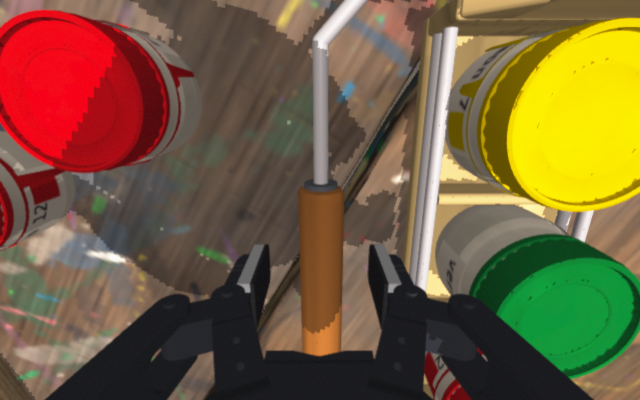

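View pics/c_s17.png

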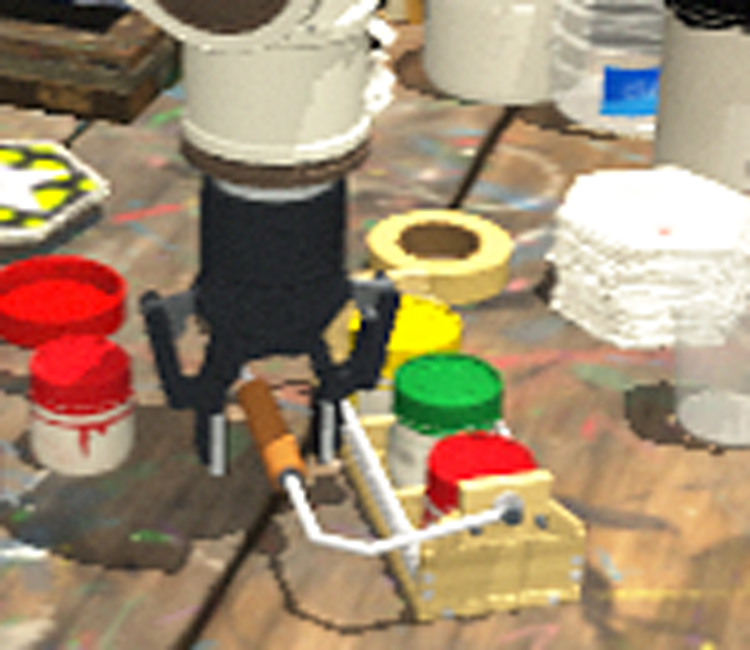

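Request:
apply_moves --increments '[{"linear": [-0.0015,0.001,-0.001],"turn": [-0.001,-0.001,0]},{"linear": [-0.0015,0.001,-0.001],"turn": [-0.001,-0.001,0]},{"linear": [-0.0015,0.001,-0.001],"turn": [-0.001,-0.001,0]},{"linear": [-0.0015,0.001,-0.001],"turn": [-0.001,-0.001,0]},{"linear": [-0.0015,0.001,-0.001],"turn": [-0.001,-0.001,0]}]' --grip -1 --grip_force 50

```text
time_s: 15.35
position: [0.5032, -0.1458, 0.029]
ee_rot: [0.618, 0.786, -0.0, 0.001]
ft_force: [-2.5, -1.5, 7.1]
gripper_width: 0.214
```

Run:
```python
from h import *
s,e=st(); v=snap("wrist","w18"); v2=snap("side","s18"); v2.crop(270,170,420,300,5,"c_s18");s,e=st()
# arc targets: hinge axis relative to grip in caddy frame (caddy x dir = tool y approx)
a=np.radians(13.7);cx=np.array([np.cos(a),np.sin(a),0])
p0=s['position'];th0=1.75
hz=p0-95e-3*(-np.sin(th0)*cx+np.array([0,0,np.cos(th0)]))
print('hinge x,y (tcp-shifted)',hz)
for th in (1.75,1.6,1.45,1.3,1.15,1,.85,.7,.55,.4,.25,.12,0):
    p=hz+95e-3*(-np.sin(th)*cx+np.array([0,0,np.cos(th)]))
    print(th,p.round(4),'lin',(e.T@(p-p0)/.3).round(4))
```

```text
t 15.35 p [ 0.5032 -0.1458  0.029 ] x [-0.235  0.972 -0.001] y [0.972 0.235 0.001] z [ 0.001 -0.001 -1.   ] F [-2.5 -1.5  7.1] w 0.214
t 15.45 p [ 0.5032 -0.1459  0.0289] x [-0.235  0.972 -0.001] y [0.972 0.235 0.   ] z [ 0.001 -0.001 -1.   ] F [-1.8 -1.   7. ] w 0.213
hinge x,y (tcp-shifted) [ 0.59398164 -0.12374098  0.04587184]
1.75 [ 0.5032 -0.1459  0.0289] lin [0. 0. 0.]
1.6 [ 0.5017 -0.1462  0.0431] lin [-0.0001 -0.0049 -0.0472]
1.45 [ 0.5024 -0.1461  0.0573] lin [-0.0001 -0.0027 -0.0946]
1.3 [ 0.505  -0.1454  0.0713] lin [-0.0002  0.0065 -0.1411]
1.15 [ 0.5097 -0.1443  0.0847] lin [-0.0002  0.0226 -0.1858]
1 [ 0.5163 -0.1427  0.0972] lin [-2.000e-04  4.520e-02 -2.275e-01]
0.85 [ 0.5246 -0.1406  0.1086] lin [-2.000e-04  7.380e-02 -2.654e-01]
0.7 [ 0.5345 -0.1382  0.1185] lin [-2.000e-04  1.077e-01 -2.986e-01]
0.55 [ 0.5457 -0.1355  0.1269] lin [-2.000e-04  1.462e-01 -3.263e-01]
0.4 [ 0.558  -0.1325  0.1334] lin [-2.000e-04  1.884e-01 -3.480e-01]
0.25 [ 0.5711 -0.1293  0.1379] lin [-1.000e-04  2.334e-01 -3.632e-01]
0.12 [ 0.5829 -0.1264  0.1402] lin [-1.000e-04  2.739e-01 -3.707e-01]
0 [ 0.594  -0.1237  0.1409] lin [-0.      0.3118 -0.373 ]
```

View pics/c_s18.png

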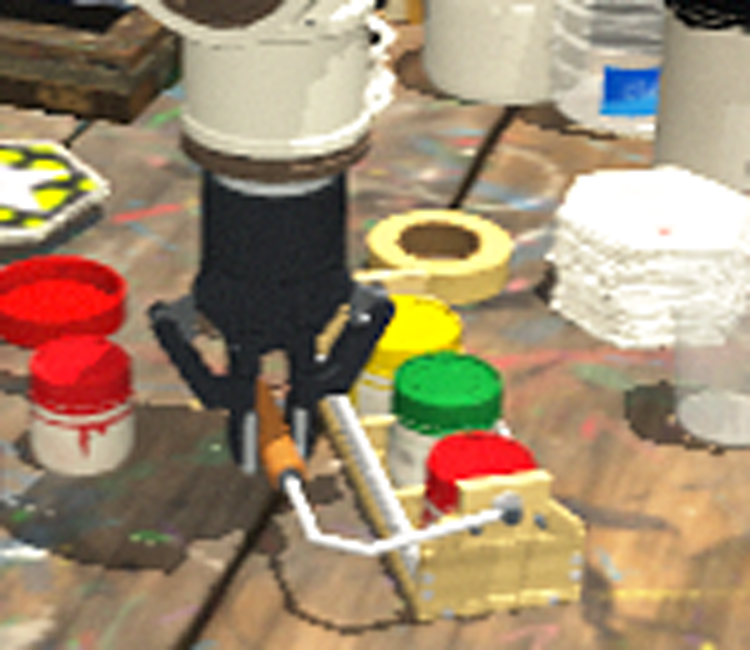

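Request:
apply_moves --increments '[{"linear": [0,-0.0036,-0.031],"turn": [0,0,0]},{"linear": [0,-0.0046,-0.063],"turn": [0,0,0]},{"linear": [0,-0.0027,-0.095],"turn": [0,0,0]},{"linear": [0,0.003,-0.126],"turn": [0,0,0]},{"linear": [0,0.0115,-0.156],"turn": [0,0,0]}]'

```text
time_s: 15.87
position: [0.5066, -0.145, 0.0772]
ee_rot: [0.618, 0.786, -0.0, 0.001]
ft_force: [-1.5, 0.2, -1.7]
gripper_width: 0.213
```

```bash
cat >> h.py <<'E'
def arc(ths,hz=np.array([.59398,-.12374,.04587]),a=np.radians(13.7)):
    s,e=st(); p0=s['position']; cx=np.array([np.cos(a),np.sin(a),0]); d=p0-hz
    print('r',np.linalg.norm(d).round(4),'th',np.arctan2(-d@cx,d[2]).round(3),'side',np.round(d@np.array([-np.sin(a),np.cos(a),0]),4))
    for th in ths: print(th,(e.T@(hz+95e-3*(-np.sin(th)*cx+np.array([0,0,np.cos(th)]))-p0)/.3).round(4))
E
python3 - <<'E'
from h import *
arc([1.15,1.03,.91,.79,.67])
v2=snap("side","s19"); v2.crop(270,170,420,300,5,"c_s19")
E
```

```text
t 15.87 p [ 0.5066 -0.145   0.0772] x [-0.235  0.972 -0.002] y [0.972 0.235 0.001] z [ 0.001 -0.002 -1.   ] F [-1.5  0.2 -1.7] w 0.213
r 0.0952 th 1.235 side 0.0
1.15 [-0.0001  0.0106 -0.0249]
1.03 [-0.0001  0.0282 -0.0585]
0.91 [-0.0001  0.0497 -0.0898]
0.79 [-0.0002  0.0748 -0.1183]
0.67 [-0.0002  0.1031 -0.1436]
```

View pics/c_s19.png

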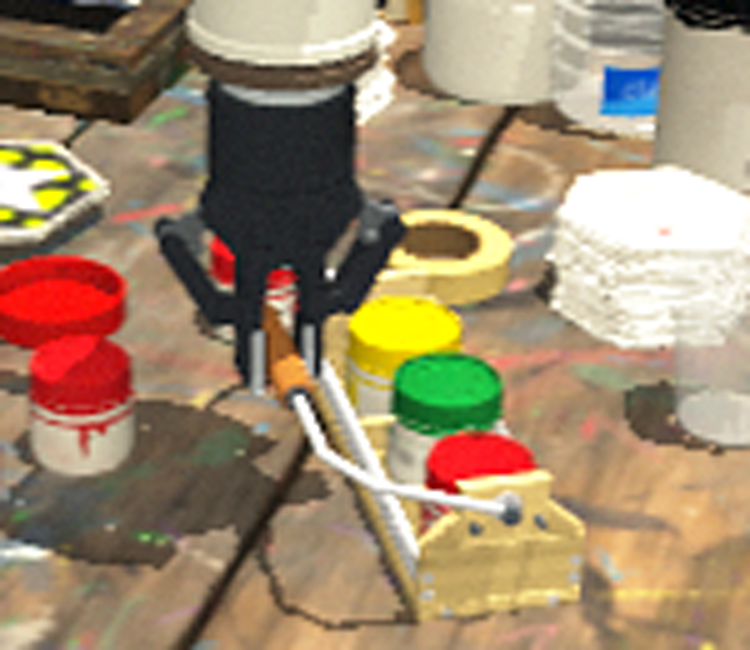

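Swinging well; the caddy is still and forces are low. Continue the arc.

Request:
apply_moves --increments '[{"linear": [0,0.0106,-0.025],"turn": [0,0,0]},{"linear": [0,0.028,-0.0585],"turn": [0,0,0]},{"linear": [0,0.05,-0.09],"turn": [0,0,0]},{"linear": [0,0.075,-0.118],"turn": [0,0,0]},{"linear": [0,0.103,-0.1435],"turn": [0,0,0]}]'

```text
time_s: 16.33
position: [0.5387, -0.1376, 0.1232]
ee_rot: [0.618, 0.786, 0.0, 0.002]
ft_force: [1.7, 0.5, -4.1]
gripper_width: 0.219
```

Run:
```python
from h import *
arc([.55,.43,.31,.2,.1,0])
```

```text
t 16.33 p [ 0.5387 -0.1376  0.1232] x [-0.235  0.972 -0.003] y [0.972 0.236 0.004] z [ 0.004 -0.002 -1.   ] F [ 1.7  0.5 -4.1] w 0.219
r 0.096 th 0.636 side -0.0004
0.55 [ 0.0012  0.0246 -0.0123]
0.43 [ 0.0011  0.0582 -0.03  ]
0.31 [ 0.0011  0.0936 -0.0436]
0.2 [ 0.0012  0.1274 -0.0523]
0.1 [ 0.0012  0.1587 -0.0569]
0 [ 0.0012  0.1903 -0.0584]
```

Request:
apply_moves --increments '[{"linear": [0.001,0.025,-0.013],"turn": [0.001,0,0]},{"linear": [0.001,0.058,-0.03],"turn": [0.001,0,0]},{"linear": [0.001,0.094,-0.0436],"turn": [0.001,0,0]},{"linear": [0.001,0.127,-0.0523],"turn": [0.001,0,0]},{"linear": [0.001,0.159,-0.057],"turn": [0.001,0,0]}]'

```text
time_s: 16.75
position: [0.586, -0.1258, 0.1411]
ee_rot: [0.618, 0.786, -0.001, 0.002]
ft_force: [-0.9, -0.2, -0.6]
gripper_width: 0.217
```

Run:
```python
from h import *
arc([.1,0])
v2=snap("side","s20"); v2.crop(270,150,420,300,5,"c_s20"); v=snap("scene","sc20"); v.crop(290,130,430,280,5,"c_sc20"); arc([0])
```

```text
t 16.75 p [ 0.586  -0.1258  0.1411] x [-0.236  0.972 -0.004] y [0.972 0.236 0.001] z [ 0.002 -0.003 -1.   ] F [-0.9 -0.2 -0.6] w 0.217
r 0.0956 th 0.086 side -0.0001
0.1 [ 0.0004 -0.0041  0.0022]
0 [0.0004 0.0275 0.0007]
t 16.85 p [ 0.5864 -0.1257  0.1409] x [-0.236  0.972 -0.004] y [0.972 0.236 0.001] z [ 0.002 -0.003 -1.   ] F [-0.6 -0.2  7.9] w 0.21
r 0.0954 th 0.083 side -0.0001
0 [0.0005 0.0262 0.0001]
```

View pics/c_s20.png

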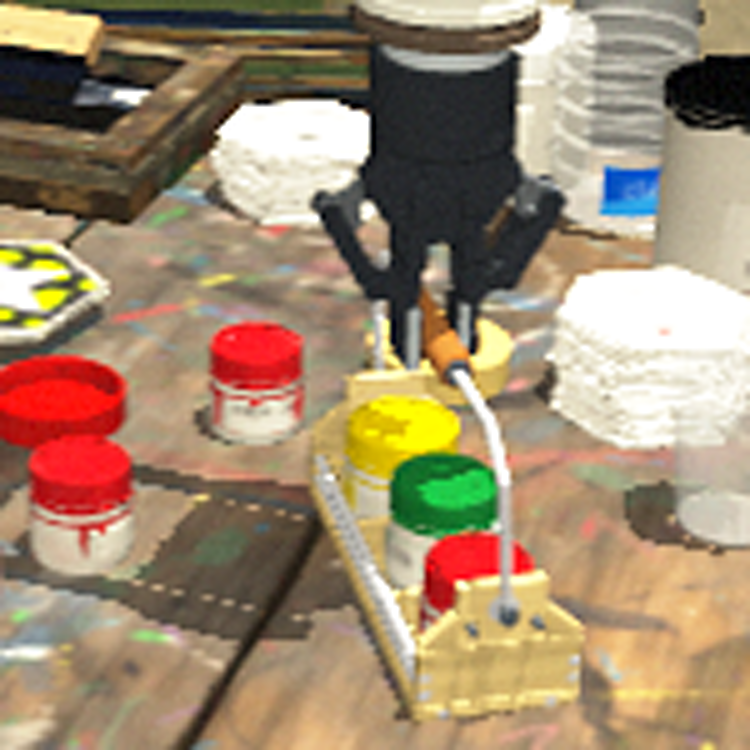

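View pics/c_sc20.png

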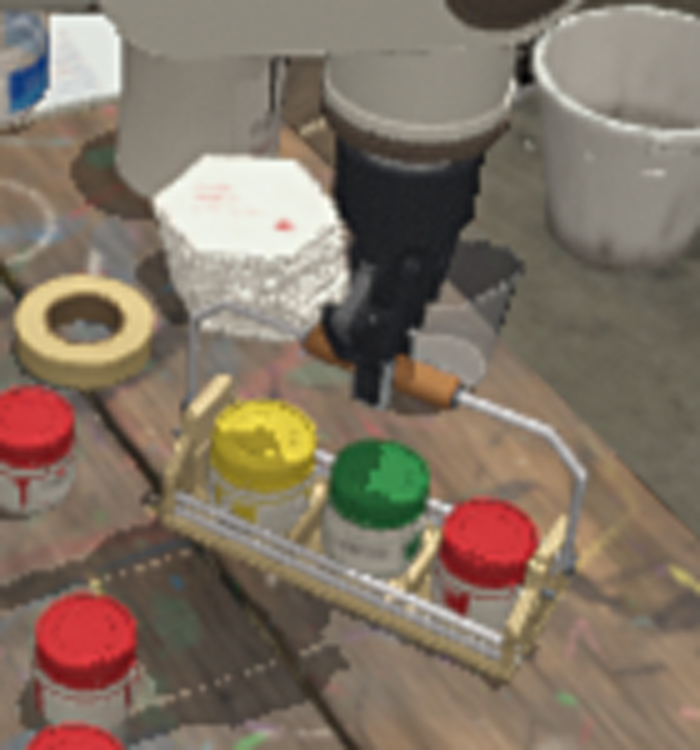

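Request:
apply_moves --increments '[{"linear": [0,0.01,0],"turn": [0,0,0]},{"linear": [0,0.02,0],"turn": [0,0,0]},{"linear": [0,0.0265,0],"turn": [0,0,0]},{"linear": [0,0.0265,0],"turn": [0,0,0]},{"linear": [0,0.0265,0],"turn": [0,0,0]}]' --grip_force 90

```text
time_s: 17.27
position: [0.5944, -0.1238, 0.1413]
ee_rot: [0.618, 0.786, -0.0, 0.002]
ft_force: [-0.6, 0.9, 5.8]
gripper_width: 0.203
```

Run:
```python
from h import *
arc([0])
```

```text
t 17.27 p [ 0.5944 -0.1238  0.1413] x [-0.236  0.972 -0.004] y [0.972 0.236 0.002] z [ 0.003 -0.003 -1.   ] F [-0.6  0.9  5.8] w 0.203
r 0.0954 th -0.004 side -0.0002
0 [ 0.0006 -0.0013  0.0015]
```

Request:
apply_moves --increments '[{"linear": [0,0,-0.006],"turn": [0,0,0]},{"linear": [0,0,-0.018],"turn": [0,0,0]},{"linear": [0,0,-0.034],"turn": [0,0,0]},{"linear": [0,0,-0.052],"turn": [0,0,0]},{"linear": [0,0,-0.07],"turn": [0,0,0]}]'

```text
time_s: 17.68
position: [0.5942, -0.1238, 0.1627]
ee_rot: [0.618, 0.786, -0.001, 0.002]
ft_force: [0.1, -0.2, -7.5]
gripper_width: 0.199
```

Run:
```python
from h import *
v2=snap("side","s21"); v2.crop(270,130,430,290,4.6,"c_s21"); st()
```

```text
t 17.73 p [ 0.5947 -0.1239  0.164 ] x [-0.236  0.972 -0.005] y [0.972 0.236 0.003] z [ 0.004 -0.004 -1.   ] F [ 0.1 -0.2 -5.7] w 0.203
```

View pics/c_s21.png

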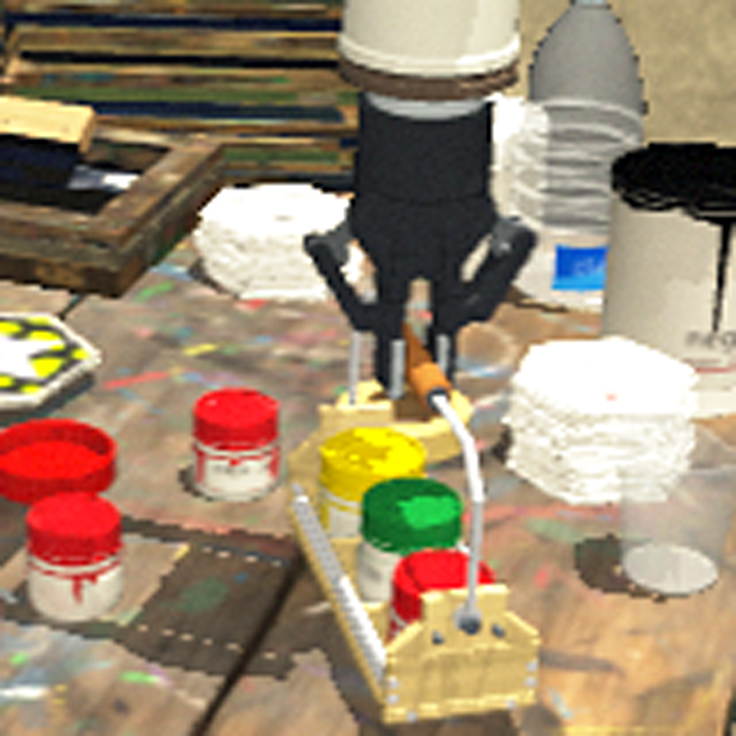

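Request:
apply_moves --increments '[{"linear": [0,0,-0.015],"turn": [0,0,0]},{"linear": [0,0,-0.035],"turn": [0,0,0]},{"linear": [0,0,-0.06],"turn": [0,0,0]},{"linear": [0,0,-0.09],"turn": [0,0,0]},{"linear": [0,0,-0.12],"turn": [0,0,0]}]'

```text
time_s: 18.15
position: [0.5945, -0.1237, 0.2011]
ee_rot: [0.618, 0.786, -0.0, 0.003]
ft_force: [0.3, 0.5, -6.2]
gripper_width: 0.204
```

Request:
apply_moves --increments '[{"linear": [0,0,-0.035],"turn": [0,0,0]},{"linear": [0,0,-0.068],"turn": [0,0,0]},{"linear": [0,0,-0.095],"turn": [0,0,0]},{"linear": [0,0,-0.115],"turn": [0,0,0]},{"linear": [0,0,-0.125],"turn": [0,0,0]}]'

```text
time_s: 18.57
position: [0.5945, -0.1236, 0.2397]
ee_rot: [0.618, 0.786, -0.0, 0.003]
ft_force: [1.1, 0.0, -5.7]
gripper_width: 0.203
```

Request:
apply_moves --increments '[{"linear": [0,0,-0.005],"turn": [0,0,0]},{"linear": [0,0,-0.01],"turn": [0,0,0]},{"linear": [0,0,-0.01],"turn": [0,0,0]},{"linear": [0,0,-0.01],"turn": [0,0,0]},{"linear": [0,0,-0.01],"turn": [0,0,0]}]'

```text
time_s: 18.98
position: [0.5944, -0.1236, 0.2423]
ee_rot: [0.618, 0.786, -0.0, 0.003]
ft_force: [-0.2, 0.5, -7.2]
gripper_width: 0.203
```

Run:
```python
from h import *
st(); v2=snap("side","s22"); v2.crop(270,100,430,270,4,"c_s22"); v=snap("scene","sc22"); v.crop(290,100,430,270,4,"c_sc22"); snap("wrist","w22"); st()
for t in ("sc22","s22"):
    v=V(t)
    C=v.cloud().reshape(-1,3)
    for nm,(x0,x1,y0,y1) in dict(up=(.53,.61,-.06,0.015),dn=(.58,.67,-.26,-.20)).items():
        Q=C[(C[:,0]>x0)&(C[:,0]<x1)&(C[:,1]>y0)&(C[:,1]<y1)&(C[:,2]>.14)&(C[:,2]<.2)]
        print(t,nm,len(Q),np.percentile(Q[:,2],[5,25,50,75]).round(4),Q.mean(0).round(4))
```

```text
t 18.98 p [ 0.5944 -0.1236  0.2423] x [-0.236  0.972 -0.005] y [0.972 0.236 0.004] z [ 0.005 -0.004 -1.   ] F [-0.2  0.5 -7.2] w 0.203
t 19.13 p [ 0.5944 -0.1236  0.2425] x [-0.236  0.972 -0.005] y [0.972 0.236 0.004] z [ 0.005 -0.004 -1.   ] F [-0.3  0.9 -6.9] w 0.203
sc22 up 340 [0.144  0.1599 0.1651 0.1675] [ 0.5664 -0.0329  0.1641]
sc22 dn 370 [0.143  0.1546 0.1646 0.168 ] [ 0.6062 -0.2253  0.1626]
s22 up 275 [0.1458 0.1655 0.1671 0.1728] [ 0.567  -0.0286  0.1676]
s22 dn 498 [0.1423 0.1491 0.1593 0.1688] [ 0.6163 -0.2327  0.1601]
```

View pics/c_s22.png

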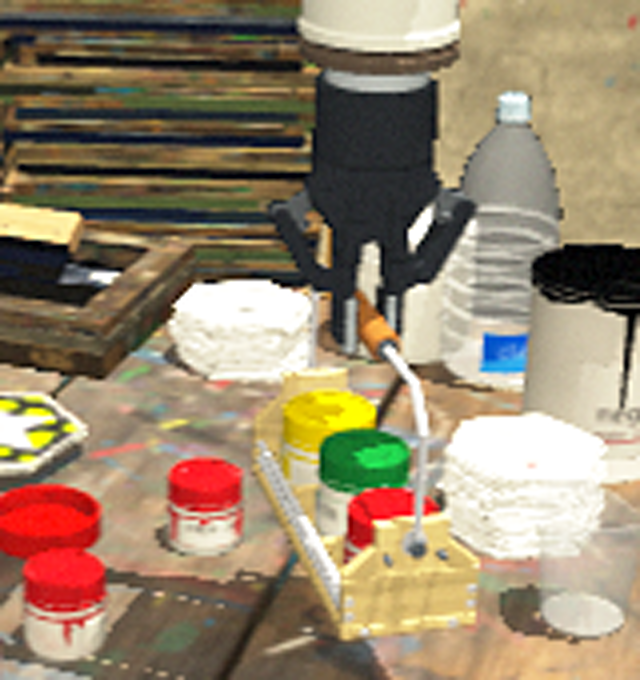

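View pics/c_sc22.png

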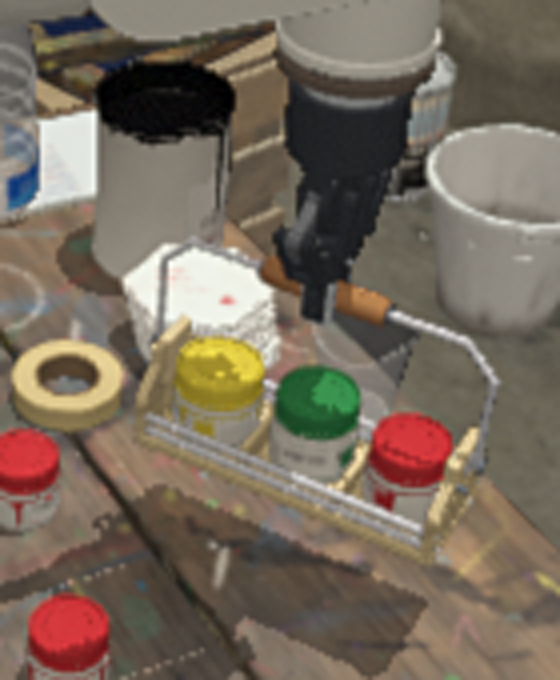

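View pics/w22.png

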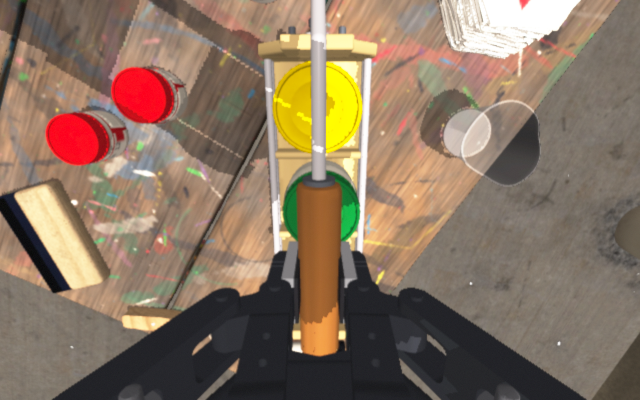

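Run:
```python
from h import *
for t in ("sc22","s22"):
    disc(V(t),'yel',.167,minA=80);disc(V(t),'red',.167,minA=80);disc(V(t),'grn',.173,minA=80)
v=V("w22");disc(v,'yel',.167);C=v.cloud()
for r in (90,120):
    print(r,[(c,round(float(C[r,c,2]),3)) for c in list(range(264,278))],[(c,round(float(C[r,c,2]),3)) for c in range(358,374)])
s,e=st()
P=C[40:54,285:352].reshape(-1,3);P=P[(P[:,2]>.165)&(P[:,2]<.19)];print(len(P),P.mean(0))
A=np.c_[P[:,:2]-P[:,:2].mean(0),np.ones(len(P))];print(np.linalg.lstsq(A,P[:,2],rcond=None)[0])
```

```text
sc22 yel [344. 191.] ellipse c [573.6 -57.5] ax [59.2 62.3] mec [572.1 -56.7] 65.2 z 0.1654
sc22 red [393. 210.] ellipse c [ 608.9 -201.2] ax [51.3 54.7] mec [ 608.8 -201.3] 54.8 z 0.1661
sc22 grn [369. 199.] ellipse c [ 593.7 -131.5] ax [53.2 61.6] mec [ 593.4 -131.2] 61.0 z 0.1716
sc22 grn [  4. 229.] ellipse c [-151.3  411.4] ax [35.8 73.6] mec [-151.   409.6] 67.0 z 0.1804
s22 yel [352. 203.] ellipse c [575.6 -56.1] ax [64.5 68.9] mec [576.2 -56.2] 73.0 z 0.1665
s22 red [364. 226.] ellipse c [ 603.8 -195.8] ax [36.1 64. ] mec [ 606.9 -198.9] 63.5 z 0.1669
s22 grn [136. 139.] ellipse c [-198.   447.6] ax [ 83.7 100.7] mec [-200.4  448.3] 96.6 z 0.1833
s22 grn [361. 213.] ellipse c [ 596.5 -129.8] ax [55.8 70.7] mec [ 597.6 -131.4] 69.1 z 0.1726
w22 yel [294. 107.] ellipse c [567.5 -55.1] ax [43.3 58. ] mec [570.3 -54.6] 60.5 z 0.1655
w22 yel [341. 107.] ellipse c [591.3 -49.1] ax [27.4 65.8] mec [582.5 -52. ] 59.9 z 0.1657
90 [(264, 0.0), (265, 0.13), (266, 0.13), (267, 0.131), (268, 0.131), (269, 0.129), (270, 0.13), (271, 0.128), (272, 0.129), (273, 0.117), (274, 0.117), (275, 0
[... 185 characters left out ...]
 (369, 0.131), (370, 0.001), (371, 0.001), (372, 0.0), (373, 0.001)]
120 [(264, -0.011), (265, -0.023), (266, -0.76), (267, 0.13), (268, 0.131), (269, 0.129), (270, 0.132), (271, 0.131), (272, 0.13), (273, 0.13), (274, 0.167), (275, 0.169), (276, 0.168), (277, 0.167)] [(358, 0.17), (359, 0.167), (360, 0.167), (361, 0.13), (362, 0.131), (363, 0.131), (364, 0.132), (365, 0.13), (366, 0.132), (367, 0.131), (368, 0.129), (369, -0.001), (370, 0.0), (371, 0.0), (372, 0.001), (373, 0.0)]
t 19.13 p [ 0.5944 -0.1236  0.2425] x [-0.236  0.972 -0.005] y [0.972 0.236 0.004] z [ 0.005 -0.004 -1.   ] F [-0.3  0.9 -6.9] w 0.203
660 [ 0.56774293 -0.01630774  0.17666465]
[-0.20014317  0.8441861   0.17666465]
```

Request:
apply_moves --increments '[{"linear": [0,0,0],"turn": [0,0,0]},{"linear": [0,0,0],"turn": [0,0,0]},{"linear": [0,0,0],"turn": [0,0,0]},{"linear": [0,0,0],"turn": [0,0,0]},{"linear": [0,0,0],"turn": [0,0,0]}]'

```text
time_s: 19.55
position: [0.5945, -0.1236, 0.2425]
ee_rot: [0.618, 0.786, -0.0, 0.003]
ft_force: [-0.3, -0.3, -6.8]
gripper_width: 0.204
```

Run:
```python
from h import *
st(); C=snap("wrist","w23").cloud(); print(np.nanmedian(C[100:115,268:271,2]),np.nanmedian(C[100:115,364:367,2])); s,e=st(); print(np.abs(s['qvel']).max())
print(env.sign_off())
```

```text
t 19.55 p [ 0.5945 -0.1236  0.2425] x [-0.236  0.972 -0.005] y [0.972 0.236 0.004] z [ 0.005 -0.004 -1.   ] F [-0.3 -0.3 -6.8] w 0.204
0.13100751328952226 0.1311271762022843
t 19.6 p [ 0.5944 -0.1236  0.2425] x [-0.236  0.972 -0.005] y [0.972 0.236 0.004] z [ 0.005 -0.004 -1.   ] F [-0.7  0.5 -7.2] w 0.203
0.002122781266059965
the job is handed in; nothing more can be done
None
```

The job is handed in at 19.6 s of the 64 s allowed. The loaded caddy is held by its wooden grip, about 10 cm above the table. `sign_off` gives no verdict, so this rests on my own measurements.

- **Pots:** I set the fatter (yellow-lidded) pot in the longer cell. The red-lidded pot farthest to the robot's left went into the shorter cell. Both were lowered onto the floor before I let go, and they sat within about 2 mm of the cell centres. The third pot was not touched.
- **Handle and lift:** I swung the bail upright along its arc while holding the sleeve. Then I raised the grip to 90 N and lifted slowly.
- **Last checks:** Both rails measured 0.131 m, which puts the underside at about 0.10 m with no roll between the sides. The yellow and red lid heights agreed within 1 mm, so it is level end to end. The wrist carries about 7 N, the arm is still, the bail is upright to within about 0.01 rad by the arm's pose, and nothing was seen touching the bystanders.
- **Disagreements:** The cameras differed from each other by 2–4 mm along y, so I placed the pots by wrist-camera measurements relative to the caddy. One plane fit on the end plate during the last check gave a meaningless slope because it mixed two surfaces, and I ignored it.

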